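# Issue one guide pin from the tipping trough

### The job

Carry the blue pin trough level by its black top grip, with both steel pins in it, to the grey tipping stand: set its cross rod in the notches of the two steel forks with its mouth over the tray and its tail on the rubber rest, and let go. Then take the trough by the swivelling bar at its tail and raise the tail slowly until you feel the front pin start to slide; hold it there so that this one pin, and not the rear one, runs out into the tray. Lower the tail back onto its rest, the rod still in the forks, let go, and leave the other things on the table alone.

Things in the scene. Friction and masses are not known exactly. Their poses are not given: they have to be found in the camera images.
- trough: blue open-ended channel, 180 long, 38 wide, walls 55 high, grip top at 109; 0.8 kg with pins. Origin: centre of underside; +x to the mouth, z up. Steel floor 30 wide: rear half (x -86 to -12) slopes down to the back by 14 deg, front half (x -12 to 90) rises to the mouth by 5 deg. Raising the tail, the front pin slides first, at some 16 to 31 deg of tilt (friction unknown), the rear pin 9 deg later.
- carry_grip (a point): point in the upright black grip plate over the middle of the trough, at [-12, 0, 86] of the trough, near the centre of mass. The plate is 50 long (trough x), 12 thick (trough y), from z 59 to z 109; under it is a blue cover 38 wide. Pinch it across its thickness.
- tail_bar: black round bar, 14 diameter, 50 long along the trough's y axis, that turns freely on its axle (so a hand may stay upright while the trough tilts); origin at its centre, at [-135, 0, 78] of the trough. It sits between two thin side arms (30 either side of its centre) and 38 clear behind (and above) the trough's rear wall. Pinch it along the trough's x direction.
- trough_pivot (a point): centre of the steel cross rod (10 diameter, 84 long along the trough's y axis) under the front half, at [78, 0, 16] of the trough; axes as the trough
- trough_mouth (a point): middle of the open mouth's floor, at [90, 0, 31] of the trough. Held 1 to 2 deg past its first creep, the front pin runs out here within 1 to 2 s
- pin_front: steel pin, 26 diameter, 66 long along its x axis, 0.27 kg, brass band near one end; origin at its centre. Lies lengthwise in the trough's front half, centre about [26, 0, 38] of the trough, partly under the cover. In the stand a lifted tail bar carries about 3 to 4 N; as this pin slides out at the mouth that load falls by 0.5 to 0.8 N.
- pin_rear: the same kind of pin in the rear half of the trough, centre about [-47, 0, 27] of the trough; it must stay there
- stand: grey tipping stand, fixed, plate 323 x 110 x 4. Origin on its underside between the forks; +x is the pouring direction. Two forks at y = +-30 (8 thick, 52 clear between): notch floor 45 high, 20 long, with 45 deg flares to 60 wide and 66 high. Rubber-topped rest 34 high at x = -132 under the tail: the trough then lies level. Tray: inner x 36 to 166, y +-33, green floor sloping from 36 down to 8 high, walls 48 high.
- stand_pivot (a point): middle of where the cross rod lies when seated on both notch floors, 50 above the stand's underside; axes as the stand. Seated, the rod has 8 of play along and 7 across.
- tray_center (a point): middle of the tray's sloping green floor, 22 above the stand's underside, axes as the stand
- beaker: clear beaker, 68 x 87 high; bystander, loose, origin under its centre
- cylinder: clear measuring cylinder, 64 x 156 high; bystander, loose, origin under its centre
- crimp_die: pale grey stepped round die, 44 x 34 high; bystander, loose, origin under its centre
- vial_15: empty glass vial, 30 x 67 high; bystander, loose, origin under its centre

How it is judged:
On the way, in this order (a step that is already met when the one before it is completed fails the run):
1. the trough lies level in the stand, rod in both forks, mouth over the tray, both pins in it, and the hand has let go (x of trough_pivot in the frame of stand_pivot between -0.011 and 0.011 m and y of trough_pivot in the frame of stand_pivot between -0.014 and 0.014 m and z of trough_pivot in the frame of stand_pivot between -0.006 and 0.006 m and x of trough_mouth in the frame of stand_pivot above 0 m and angle between trough's own z axis and vertical below 0.06 rad and contact force between the fingers and trough below 0.1 N and x of pin_rear in the frame of trough between -0.07 and -0.03 m and y of pin_rear in the frame of trough between -0.014 and 0.014 m and z of pin_rear in the frame of trough between 0.01 and 0.045 m and x of pin_front in the frame of trough between 0 and 0.055 m and z of pin_front in the frame of trough between 0.02 and 0.055 m), for 0.3 s.
2. the tail is held up by its bar, the rod still in the forks; the front pin has run out into the tray and the rear pin is still in place (x of trough_pivot in the frame of stand_pivot between -0.011 and 0.011 m and y of trough_pivot in the frame of stand_pivot between -0.014 and 0.014 m and z of trough_pivot in the frame of stand_pivot between -0.006 and 0.006 m and x of trough_mouth in the frame of stand_pivot above 0 m and x of pin_rear in the frame of trough between -0.07 and -0.03 m and y of pin_rear in the frame of trough between -0.014 and 0.014 m and z of pin_rear in the frame of trough between 0.01 and 0.045 m and x of pin_front in the frame of tray_center between -0.065 and 0.065 m and y of pin_front in the frame of tray_center between -0.033 and 0.033 m and z of pin_front in the frame of tray_center between -0.005 and 0.022 m and angle between trough's own z axis and vertical above 0.2 rad and contact force between the fingers and tail_bar above 1 N), for 0.1 s.
At the end, for the whole second after the job is handed in: The trough lies level (within 0.06 rad) and released in the stand, its rod down in both fork notches (within 6 mm in height, 11 mm along), mouth over the tray; the front pin lies at rest in the tray, the rear pin at rest in its place in the rear half of the trough (x of trough_pivot in the frame of stand_pivot between -0.011 and 0.011 m and y of trough_pivot in the frame of stand_pivot between -0.014 and 0.014 m and z of trough_pivot in the frame of stand_pivot between -0.006 and 0.006 m and x of trough_mouth in the frame of stand_pivot above 0 m and angle between trough's own z axis and vertical below 0.06 rad and contact force between the fingers and trough below 0.1 N and x of pin_rear in the frame of trough between -0.07 and -0.03 m and y of pin_rear in the frame of trough between -0.014 and 0.014 m and z of pin_rear in the frame of trough between 0.01 and 0.045 m and x of pin_front in the frame of tray_center between -0.065 and 0.065 m and y of pin_front in the frame of tray_center between -0.033 and 0.033 m and z of pin_front in the frame of tray_center between -0.005 and 0.022 m and linear speed of each of trough, pin_front, pin_rear below 0.02 m/s); the robot touches nothing.
It fails at once if a bystander is shifted by more than 20 mm (distance of any of beaker, cylinder, crimp_die, vial_15 from where it was at the start of the episode above 0.02 m).
It fails at once if the rear pin leaves the trough's rear half (x of pin_rear in the frame of trough above -0.015 m).
It also fails if it takes over 72 s, if anything falls off the work surface, if the arm or the gripper's body presses on something with over 40 N, if the wrist force passes 120 N, or if a joint passes its speed limit or range.

### The arm

A 6-joint arm with a two-finger parallel gripper is mounted at the origin on a cart in front of the work surface, level with it; the furniture and walls round the work are solid. World frame = base frame: x ahead of the robot, y to its left, z up, the work surface at z = 0. Lengths are in m, angles in rad, forces in N, time in s.
With the tool pointing down it reaches from about 0.425 to 0.925 m from the base axis. Payload 12.5 kg.
Tool frame: the origin (TCP) lies at the very end of the fingers, on their centre line; the grasp point (between the pads) lies 19 mm behind it; z points along the fingers, y is the direction in which the jaws open and shut (so a half turn about z gives the same grasp; the last joint's range is limited). The gripper opens to 85 mm and grips with 20 to 120 N. Pads are 22 mm wide; open, the fingers measure 114 mm over their backs; the gripper's body (76 mm by 85 mm) begins 54 mm behind the grasp point. The pads swing forward as they close: fully open they stand 13 mm farther back than shut.
Start: joints at [0.637, 0.491, 1.559, -0, 1.092, -0.106], TCP at [0.46, 0.423, 0.231] pointing down, gripper open.
Joint ranges: [-3.1, 3.1], [-0.84, 2.19], [0.05, 2.79], [-1.13, 4.28], [0.06, 2.93], [-2.69, 2.69]. Speed limits (rad/s): [2.22, 2.22, 2.79, 3.14, 3.14, 3.14].

### API

Orientations are given as a unit quaternion [x, y, z, w].
In Python, from plant import env gives the robot as it stands.
- The arm moves only by the tool apply_moves, never from a script. Its argument "series" is a list of rows, each a list of 5 numbers: the shift along the world's x, y, z in mm, then the turn about the world's z in degrees, then the finger opening in mm, from 0 to 85.4. A call has 1 to 20 rows; each row shifts and turns the commanded pose from where the row before left it; what a row does not reach is not made up. A row lasts 1/10 s, in which the tool goes at most 50 mm and 8.59 degrees, less where a joint would pass 70% of its speed; a pose out of reach is approached as far as the arm can. A call with a gripper value outside its range is refused whole. The fingers move at their own pace and stop on an object; "force" is the grip in N (left out, the last holds). Time passes only in rows, so rows that do not move let the fingers close. It gives the time, the measured TCP pose, the force and the opening at its end, in the units of the state.
- env.state(): the state, without advancing time (a new reading comes with each control period).
- env.grab_frame(name): name is "scene" or "top" or "wrist"; returns a dict with "color" (400x640x3 uint8, red, green, blue), "fovy" (degrees; the focal length in pixels is half the picture's height over the tangent of half this angle, whatever the lens; pixels are square), "cx", "cy" (the principal point, pixels), "R" (3x3) and "t" (3): a world point X has camera coordinates R X + t. Camera axes: x right, y down, z forward; pixel columns grow to the right and rows downward; lengths in m; the calibration is good to about 2 mm. A picture is of the moment at which its call begins. There is no depth.
- env.hand_in(): hands the job in, once; it reports no verdict.
Trained networks look in the newest picture that a camera, given by its name, has taken for a name from the list of things; names that differ only in an ending like _2 or _b are one class to them, and where a whole thing is asked for, a point or a joint stands for the part that bears it (a point fixed in the world has none). Each returns a list of dicts, best first, with "confidence" (0 to 1); they miss things now and then, are a little off and sometimes report something else, mostly with a low value. They report only what shows in the picture. A call takes as long as a camera call.
- env.recognise(thing, camera): "rect" ([left, top, right, bottom] in pixels, round what is visible of it).
- env.spot_point(thing, camera): "centre" ([column, row] in pixels: a listed point, or the origin of a listed thing).
The state is a dict: "clock": time; "joint_positions": joint angles; "qvel": joint speeds; "joint_efforts": joint torques, N m; "position": TCP position; "tcp_rot": TCP orientation; "wrist_force": force on the tool from outside, world axes, zero at the start; "wrist_torque": the same for the moment, N m; "gripper_width": finger opening in m.
Only numpy, scipy, OpenCV 4.12 (cv2) and the standard library are available. Lean on these libraries where they do the work, as an engineer would, in place of code of your own. Each camera call takes 0.05 s, during which the arm holds its last target.

## Working session

There is one attempt and no reset: what is moved stays moved. The work goes in short steps, Python scripts to look and compute and a tool call to move; the robot and the scene stay as the last step left them, time stands still between calls to the robot, and variables do not carry over. Pictures are saved under pics/ and viewed, and the job is handed in when it is done.

Besides the shell and the picture viewer there is one more tool, called after "Emit:" by a JSON object that holds its "method" and its "body". apply_moves: Moves the arm, as the interface text tells. Its arguments: {"type":"object","properties":{"series":{"type":"array"},"force":{"type":"number"}},"required":["series"]}

```bash
ls; mkdir -p pics; cat > h.py <<'E'
from plant import env
import numpy as np, cv2
def grab(n,fn=None):
    f=env.grab_frame(n)
    if fn: cv2.imwrite('pics/'+fn,cv2.cvtColor(f['color'],cv2.COLOR_RGB2BGR))
    return f
def K(f):
    fl=200/np.tan(np.radians(f['fovy'])/2); return fl,f['cx'],f['cy']
def ray(f,p):
    fl,cx,cy=K(f); d=np.array([(p[0]-cx)/fl,(p[1]-cy)/fl,1.]); R=np.array(f['R']);t=np.array(f['t'])
    return -R.T@t, R.T@d
def onz(f,p,z):
    o,d=ray(f,p); return o+d*(z-o[2])/d[2]
def proj(f,X):
    fl,cx,cy=K(f); c=np.array(f['R'])@np.array(X)+np.array(f['t']); return np.array([cx+fl*c[0]/c[2],cy+fl*c[1]/c[2]])
def tri(fs,ps):
    A=np.zeros((3,3));b=np.zeros(3)
    for f,p in zip(fs,ps):
        o,d=ray(f,p);d/=np.linalg.norm(d);M=np.eye(3)-np.outer(d,d);A+=M;b+=M@o
    return np.linalg.solve(A,b)
E
python3 - <<'E'
from h import *
s=env.state(); print(s['position'],s['tcp_rot'],s['wrist_force'],s['gripper_width'],s['clock'])
F={}
for n in ['scene','top','wrist']:
    F[n]=grab(n,n+'0.png'); f=F[n]; print(n,f['fovy'],f['cx'],f['cy'],-np.array(f['R']).T@f['t'])
    for t in ['trough','carry_grip','tail_bar','trough_pivot','trough_mouth','pin_front','pin_rear','stand','stand_pivot','tray_center','beaker','cylinder','crimp_die','vial_15']:
        r=env.spot_point(t,n)
        print(t,[(np.round(q['centre'],1).tolist(),round(q['confidence'],2)) for q in r[:2]])
print(env.state()['clock'])
E
```

```text
pics
[0.46005245 0.42269442 0.23072513] [ 4.02151622e-01  9.15572904e-01 -4.97451538e-04 -2.86881082e-04] [ 0.38454476 -0.14820831  0.68140219] 0.08520542576656358 0.0
scene 51.84535996343428 322.1376565825747 198.39453730211605 [ 0.85345332 -0.51760922  0.69304312]
trough [([329.9, 229.8], 0.7)]
carry_grip [([327.9, 202.2], 0.89)]
tail_bar [([288.8, 234.4], 0.5), ([353.3, 207.6], 0.45)]
trough_pivot [([354.6, 210.4], 0.72)]
trough_mouth [([358.2, 194.9], 0.63), ([325.6, 200.4], 0.35)]
pin_front []
pin_rear [([356.5, 195.3], 0.61), ([321.0, 233.9], 0.48)]
stand [([316.7, 309.5], 0.91)]
stand_pivot [([318.0, 289.2], 0.6)]
tray_center [([369.2, 290.2], 0.86)]
beaker [([305.1, 175.9], 0.97)]
cylinder [([361.6, 160.9], 0.83)]
crimp_die [([279.2, 193.5], 0.53)]
vial_15 [([335.7, 157.0], 0.74)]
top 45.22816692110154 332.21068918508956 195.56568304311384 [0.52110428 0.1356068  1.05326732]
trough [([331.5, 192.7], 0.89)]
carry_grip [([339.8, 190.3], 0.93), ([348.5, 197.0], 0.68)]
tail_bar [([390.1, 220.0], 0.73), ([427.5, 173.7], 0.64)]
trough_pivot [([300.0, 173.8], 0.74)]
trough_mouth [([294.9, 172.5], 0.59)]
pin_front [([390.6, 216.0], 0.66), ([321.2, 187.7], 0.52)]
pin_rear [([351.8, 199.8], 0.79)]
stand [([428.7, 174.1], 0.96), ([297.7, 266.8], 0.42)]
stand_pivot [([435.8, 170.2], 0.81)]
tray_center [([404.3, 136.5], 0.7)]
beaker [([260.8, 254.5], 0.96)]
cylinder [([204.0, 193.3], 0.6)]
crimp_die [([301.3, 267.2], 0.87), ([350.7, 199.6], 0.21)]
vial_15 [([209.2, 221.1], 0.56)]
wrist 62.87667993497319 324.053147068285 201.99127719994328 [0.40452775 0.48187994 0.37479069]
trough []
carry_grip []
tail_bar []
trough_pivot []
trough_mouth []
pin_front []
pin_rear [([389.6, 251.1], 0.21)]
stand []
stand_pivot []
tray_center []
beaker [([297.7, 280.6], 0.84)]
cylinder [([435.1, 278.4], 0.81)]
crimp_die [([238.7, 303.6], 0.79)]
vial_15 [([391.6, 255.2], 0.74)]
2.25
```

View pics/scene0.png

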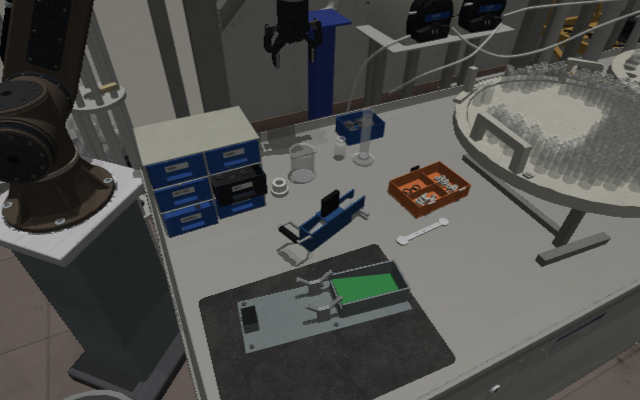

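View pics/top0.png

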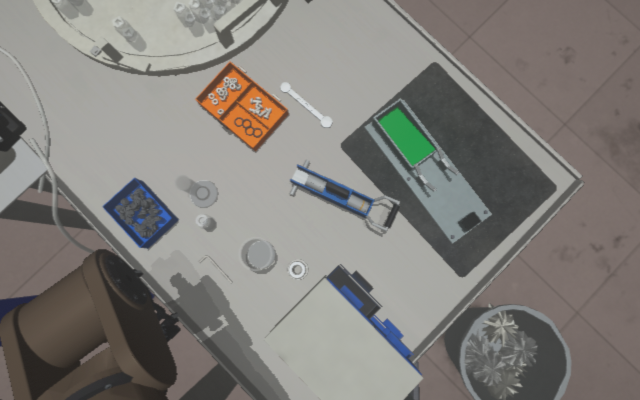

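```bash
python3 - <<'E'
import cv2
a=cv2.imread('pics/top0.png')[100:300,240:500]; cv2.imwrite('pics/top0z.png',cv2.resize(a,None,fx=3,fy=3,interpolation=cv2.INTER_CUBIC))
a=cv2.imread('pics/scene0.png')[170:350,220:460]; cv2.imwrite('pics/scene0z.png',cv2.resize(a,None,fx=3.3,fy=3.3,interpolation=cv2.INTER_CUBIC))
E
```

```text
(no output)
```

View pics/top0z.png

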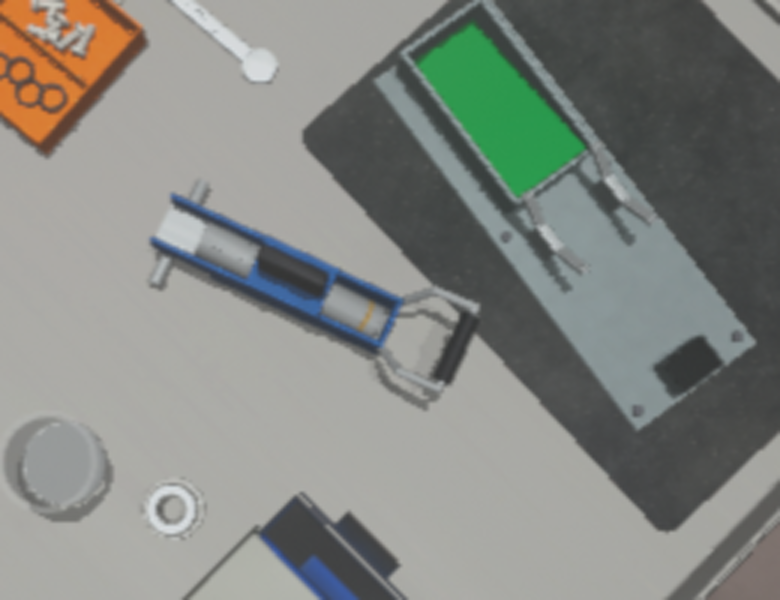

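View pics/scene0z.png

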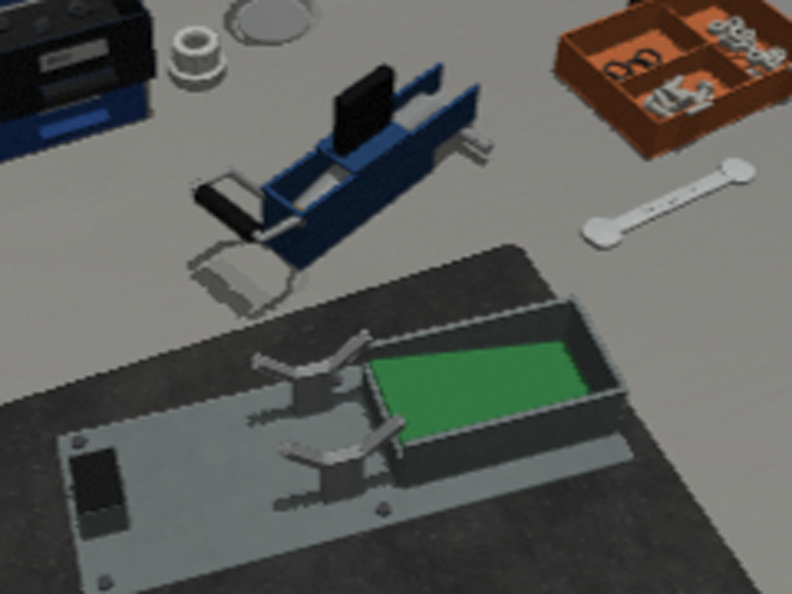

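```bash
cat > fit0.py <<'E'
from h import *
from scipy.optimize import least_squares
import pickle
T=grab('top');S=grab('scene')
pickle.dump((T,S),open('fs.pkl','wb'))
zt=lambda p:((p[0]+.5)/3-.5+240,(p[1]+.5)/3-.5+100)
zs=lambda p:((p[0]+.5)/3.3-.5+220,(p[1]+.5)/3.3-.5+170)
def pose(p,X): 
    c,s=np.cos(p[2]),np.sin(p[2]); return np.array([p[0]+c*X[0]-s*X[1],p[1]+s*X[0]+c*X[1],p[3]+X[2]])
def fit(obs,x0,zfree=True):
    def r(p):
        out=[]
        for f,px,X in obs:
            X=[p[4] if v=='e' else v for v in X]
            out+=list(proj(f,pose(p,X))-px)
        return np.array(out+[(p[3]-0.001)/0.002*1])
    s=least_squares(r,x0,loss='soft_l1'); 
    return s.x,r(s.x)[:-1].reshape(-1,2)
mm=1e-3
tr=[(T,zt((458,346)),(-.135,0,.078)),(T,zt((200,186)),(.078,-.042,.016)),(T,zt((157,282)),(.078,.042,.016)),
 (T,zt((173,196)),(.09,-.019,.055)),(T,zt((152,241)),(.09,.019,.055)),(T,(339.8,190.3),(-.012,0,.086)),
 (S,zs((229,209)),(-.135,0,.078)),(S,zs((487,150)),(.078,-.042,.016)),(S,zs((440,67)),(.09,.019,.055)),(S,zs((477,90)),(.09,-.019,.055)),(S,zs((365,85)),(-.012,0,.109)),(S,(327.9,202.2),(-.012,0,.086))]
g=onz(T,(299.3,177.8),.016);b=onz(T,zt((458,346)),.078);print(g,b)
d=g-b
p,r=fit(tr,[*( .4*b+.6*g)[:2],np.arctan2(d[1],d[0]),0,0]);print('trough',p[:2],np.degrees(p[2]),p[3]);print(r.round(1).tolist())
# stand
q=onz(T,(435.8,169.8),.066);rr=onz(T,zt((688,365)),.034);d=q-rr;print(q,rr,np.linalg.norm(d))
y=np.arctan2(d[1],d[0])
st=[(T,zt((554.5,235)),(0,.03,.066)),(T,zt((622,185)),(0,-.03,.066)),(T,zt((688,365)),(-.132,0,.034)),(T,zt((638,430)),('e',.055,.004)),(T,zt((755,343)),('e',-.055,.004)),
(T,zt((521,198)),(.036,.033,.036)),(T,(435.8,170.2),(0,0,.05)),(T,(404.3,136.5),(.101,0,.022)),
(S,zs((97,480)),(-.132,0,.034)),(S,zs((312,348)),(0,.03,.066)),(S,zs((345,437)),(0,-.03,.066)),(S,zs((58,437)),('e',.055,.004)),(S,(318.,289.2),(0,0,.05)),(S,(369.2,290.2),(.101,0,.022))]
p,r=fit(st,[*q[:2],y,0,-.15]);print('stand',p[:2],np.degrees(p[2]),p[3:]);print(r.round(1).tolist())
E
python3 fit0.py
```

```text
[0.69949468 0.2022792  0.016     ] [0.61235996 0.00777282 0.078     ]
trough [0.66724712 0.12992993] 65.50186134446665 0.000817237886390397
[[0.4, 0.5], [1.7, -1.1], [-0.3, 1.3], [0.1, -0.8], [-0.6, 0.3], [-1.9, -0.3], [-0.7, 2.1], [0.2, 0.1], [-0.8, -1.4], [0.4, -1.0], [-0.4, -0.1], [1.6, 1.0]]
[ 0.70857659 -0.08624473  0.066     ] [ 0.60327449 -0.16120061  0.034     ] 0.13315748349480838
stand [ 0.71047064 -0.08703772] 35.701144313181224 [ 0.00165925 -0.14903769]
[[0.4, -1.0], [0.7, -0.8], [1.6, -0.1], [-0.9, 0.4], [-0.2, 0.1], [-2.4, 1.1], [-1.1, -0.0], [-0.1, -0.7], [-0.3, 0.1], [0.2, 0.3], [-0.6, -0.5], [-0.1, -0.0], [0.7, 4.1], [-1.2, -0.3]]
```

```bash
python3 - <<'E'
from h import *
import pickle
T,S=pickle.load(open('fs.pkl','rb'))
for a,b in [((328,277),(243,107)),((421,376),(265,163)),((266,343),(138,147))]: 
    X=tri([T,S],[a,b]);print(X,proj(T,X)-a,proj(S,X)-b)
for n,a,z in [('beaker',(260.8,254.5),0),('cyl',(204,193.3),0),('die',(301.3,267.2),0),('vial',(209.2,221.1),0)]: print(n,onz(T,a,z))
for n,b in [('beaker',(305.1,175.9)),('cyl',(361.6,160.9)),('die',(279.2,193.5)),('vial',(335.7,157.))]: print(n,onz(S,b,0))
s=env.state();print(s['clock'])
E
```

```text
[0.48341216 0.13175101 0.28025599] [3.93962083 7.03560251] [ 6.42963354 -0.32230886]
[0.44499531 0.02260436 0.24198459] [-23.25325594 -69.44586922] [-58.01660012 -14.93182654]
[0.28946041 0.16919021 0.14333564] [44.75389985 45.87883908] [ 50.86964999 -10.92935443]
beaker [0.53282315 0.28523969 0.        ]
cyl [0.66696488 0.41362032 0.        ]
die [0.50561963 0.1968747  0.        ]
vial [0.60539877 0.39994406 0.        ]
beaker [0.53892414 0.29085862 0.        ]
cyl [0.66434531 0.40988807 0.        ]
die [0.50252328 0.20050601 0.        ]
vial [0.59001803 0.40195965 0.        ]
2.35
```

```bash
python3 - <<'E'
from h import *
import pickle
T,S=pickle.load(open('fs.pkl','rb'))
import cv2
a=cv2.imread('pics/scene0.png')[80:250,120:300]; cv2.imwrite('pics/cabz.png',cv2.resize(a,None,fx=3.3,fy=3.3))
for a,b in [((328,277),(262,146)),((421,376),(150,172)),((266,343),(243,107))]: 
    X=tri([T,S],[a,b]);print(X,proj(T,X)-a,proj(S,X)-b)
E
```

```text
[0.49441747 0.14006141 0.18292167] [-0.96245922 -1.91236795] [-1.76880924  0.07189917]
[ 0.3257473  -0.02091377  0.1844341 ] [-1.78877734 -2.60054379] [-2.78050968 -0.2021698 ]
[0.38797021 0.24915759 0.19924229] [-2.45219012 -5.17664777] [-4.12881847 -0.07041256]
```

View pics/cabz.png

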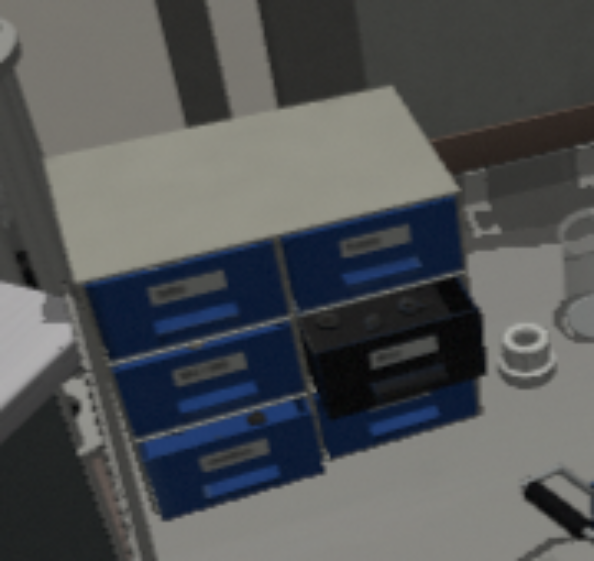

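Emit:
{"method": "apply_moves", "body": {"series": [[20, -30, 0, -6.7, 85], [20, -30, 0, -6.7, 85], [20, -30, 0, -6.7, 85], [20, -30, 0, -6.7, 85], [20, -30, 0, -6.7, 85], [20, -30, 0, -6.7, 85], [20, -30, -10, -6.7, 85], [20, -30, -20, -6.7, 85], [20, -30, -10, -6.7, 85], [22, -34, -10, -6.8, 85]], "force": 60}}

```text
clock: 3.35
position: [0.6628, 0.1178, 0.1807]
tcp_rot: [0.842, 0.539, -0.0, -0.0]
wrist_force: [-0.4, 0.2, -0.8]
gripper_width: 0.0853
```

```bash
python3 - <<'E'
from h import *
s=env.state();print(s['clock'],s['position'],s['tcp_rot'])
f=grab('wrist','w1.png');import pickle;pickle.dump(f,open('w1.pkl','wb'))
fs=[f]
from fit0 import pose
p=[0.66725,0.12993,np.radians(65.5),0.0008]
for n,X in dict(carry_grip=(-.012,0,.086),tail_bar=(-.135,0,.078),trough_pivot=(.078,0,.016)).items():
    print(n,proj(f,pose(p,X)),[(q['centre'],q['confidence']) for q in env.spot_point(n,'wrist')[:2]])
for X in [(-.037,.006,.109),(-.037,-.006,.109),(.013,.006,.109),(.013,-.006,.109)]: print(proj(f,pose(p,X)))
E
```

```text
3.35 [0.66277514 0.11779035 0.18070654] [ 8.42387358e-01  5.38872442e-01 -1.35474516e-04 -1.10639679e-04]
[0.69949468 0.2022792  0.016     ] [0.61235996 0.00777282 0.078     ]
trough [0.66724712 0.12992993] 65.50186134446665 0.000817237886390397
[[0.4, 0.5], [1.7, -1.1], [-0.3, 1.3], [0.1, -0.8], [-0.6, 0.3], [-1.9, -0.3], [-0.7, 2.1], [0.2, 0.1], [-0.8, -1.4], [0.4, -1.0], [-0.4, -0.1], [1.6, 1.0]]
[ 0.70857659 -0.08624473  0.066     ] [ 0.60327449 -0.16120061  0.034     ] 0.13315748349480838
stand [ 0.71047064 -0.08703772] 35.701144313181224 [ 0.00165925 -0.14903769]
[[0.4, -1.0], [0.7, -0.8], [1.6, -0.1], [-0.9, 0.4], [-0.2, 0.1], [-2.4, 1.1], [-1.1, -0.0], [-0.1, -0.7], [-0.3, 0.1], [0.2, 0.3], [-0.6, -0.5], [-0.1, -0.0], [0.7, 4.1], [-1.2, -0.3]]
carry_grip [322.68681655 202.43487401] [([319.3, 201.2], 0.94)]
tail_bar [323.70971049 328.15673211] [([318.7, 327.2], 0.9), ([436.0, 312.0], 0.15)]
trough_pivot [322.19886365  80.32959449] [([320.5, 78.7], 0.66), ([496.1, 254.1], 0.29)]
[314.53381457 245.39773394]
[331.13851334 245.30228918]
[313.40519603 178.17712759]
[331.20120673 178.07022223]
```

View pics/w1.png

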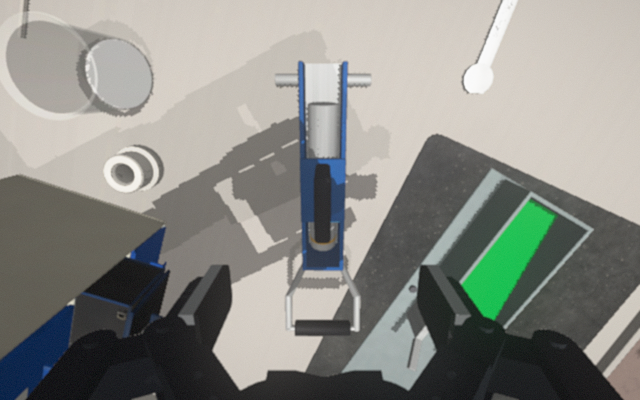

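Emit:
{"method": "apply_moves", "body": {"series": [[-0.5, 1.2, -25, 0.3, 85], [0, 0, -30, 0, 85], [0, 0, -30, 0, 85], [0, 0, -20, 0, 85], [0, 0, -8, 0, 85], [0, 0, 0, 0, 6], [0, 0, 0, 0, 6], [0, 0, 0, 0, 6], [0, 0, 0, 0, 6], [0, 0, 0, 0, 6], [0, 0, 0, 0, 6], [0, 0, 0, 0, 6], [0, 0, 0, 0, 6]], "force": 80}}

```text
clock: 4.95
position: [0.6622, 0.12, 0.0692]
tcp_rot: [0.84, 0.543, 0.001, 0.0]
wrist_force: [0.5, -0.9, 6.3]
gripper_width: 0.0109
```

Emit:
{"method": "apply_moves", "body": {"series": [[0, 0, 3, 0, 6], [0, 0, 6, 0, 6], [0, 0, 10, 0, 6], [0, 0, 12, 0, 6], [0, 0, 14, 0, 6], [0, 0, 14, 0, 6], [0, 0, 12, 0, 6], [0, 0, 9, 0, 6], [0, 0, 5, 0, 6], [0, 0, 2, 0, 6], [0, 0, 0, 0, 6], [0, 0, 0, 0, 6]]}}

```text
clock: 6.15
position: [0.6615, 0.12, 0.1547]
tcp_rot: [0.84, 0.543, -0.0, -0.0]
wrist_force: [1.0, -0.9, -8.9]
gripper_width: 0.0114
```

```bash
python3 - <<'E'
from h import *
s=env.state();print(s['clock'],s['position'],s['tcp_rot'],s['wrist_force'],s['wrist_torque'],s['gripper_width'])
f=grab('wrist','w2.png');f=grab('scene','s2.png')
a=cv2.imread('pics/s2.png')[100:300,220:480]; cv2.imwrite('pics/s2z.png',cv2.resize(a,None,fx=3,fy=3,interpolation=cv2.INTER_CUBIC))
E
```

```text
6.15 [0.66153841 0.11999438 0.1547399 ] [ 8.39763493e-01  5.42952185e-01 -4.12798120e-04 -1.71900807e-04] [ 1.04197927 -0.88254627 -8.92218832] [-0.0783078  -0.00623879  0.07320097] 0.011373470915960469
```

View pics/w2.png

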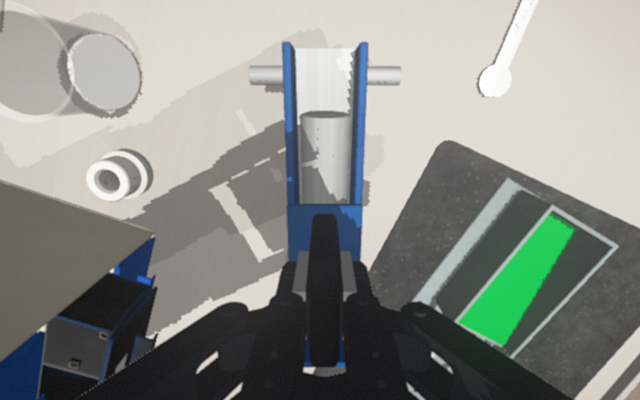

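View pics/s2z.png

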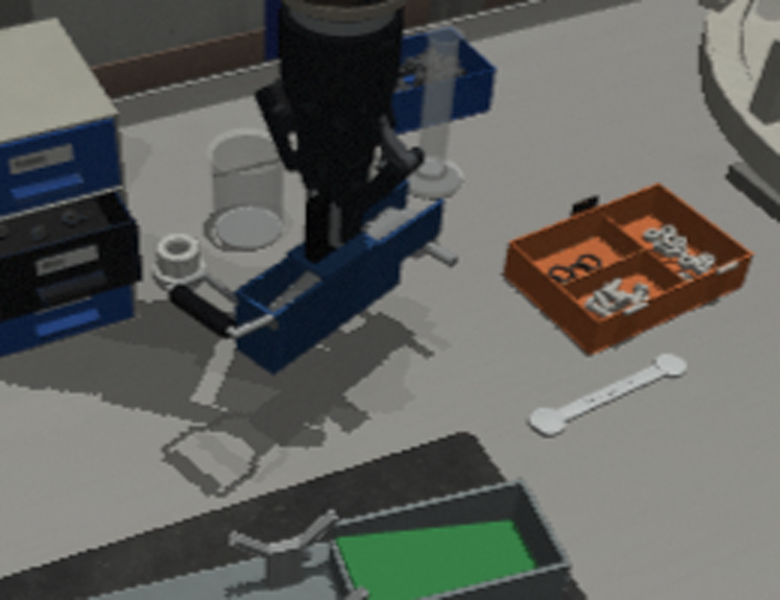

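Emit:
{"method": "apply_moves", "body": {"series": [[-0.4, -5, 0, -1, 6], [-1, -12, 0, -2, 6], [-2, -20, 0, -3, 6], [-2, -25, 0, -3, 6], [-3, -28, 0, -3, 6], [-3, -28, 0, -3, 6], [-3, -28, 0, -3, 6], [-3, -28, 0, -3, 6], [-2, -25, 0, -3, 6], [-2, -22, 0, -2.1, 6], [-1, -18, 0, -2, 6], [-1, -12, 0, -1, 6], [0, -6, 0, -1, 6], [0, -2, 0, 0, 6], [0, 0, 0, 0, 6], [0, 0, 0, 0, 6]]}}

```text
clock: 7.85
position: [0.6384, -0.1382, 0.1553]
tcp_rot: [0.952, 0.307, -0.0, -0.0]
wrist_force: [0.4, 0.5, -8.1]
gripper_width: 0.011
```

```bash
python3 - <<'E'
from h import *
s=env.state();print(s['clock'],s['position'],s['tcp_rot'],s['wrist_force'],s['wrist_torque'],s['gripper_width'])
import pickle
F={n:grab(n,n+'3.png') for n in ['wrist','top','scene']}
pickle.dump(F,open('f3.pkl','wb'))
for n,o in [('top',(360,80)),('scene',(220,170))]:
    a=cv2.imread(f'pics/{n}3.png')[o[1]:o[1]+200,o[0]:o[0]+260]; cv2.imwrite(f'pics/{n}3z.png',cv2.resize(a,None,fx=3,fy=3,interpolation=cv2.INTER_CUBIC))
E
```

```text
7.85 [ 0.63843355 -0.13816775  0.15527697] [ 9.51781796e-01  3.06775821e-01 -3.22685157e-05 -9.08483848e-05] [ 0.39383852  0.45339104 -8.08871878] [ 0.01796834  0.03315076 -0.0021457 ] 0.010988841746691203
```

View pics/wrist3.png

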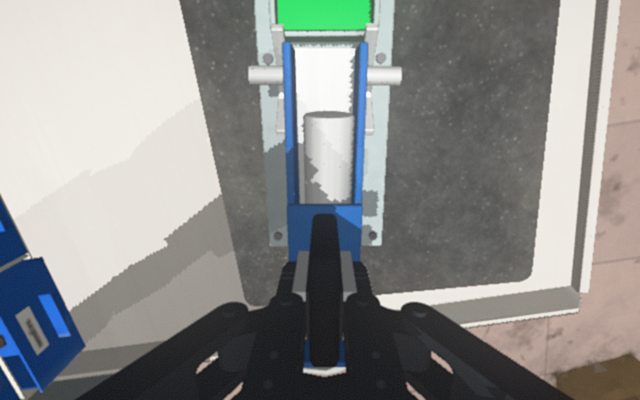

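View pics/top3z.png

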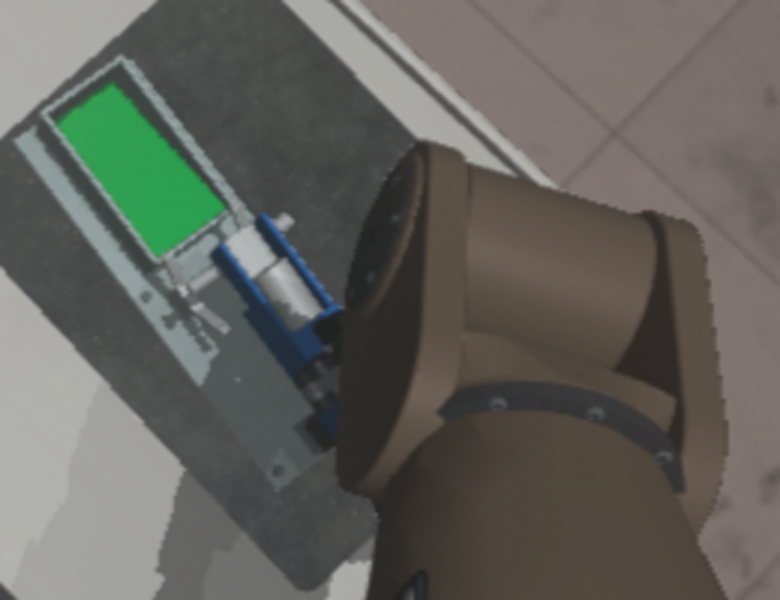

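View pics/scene3z.png

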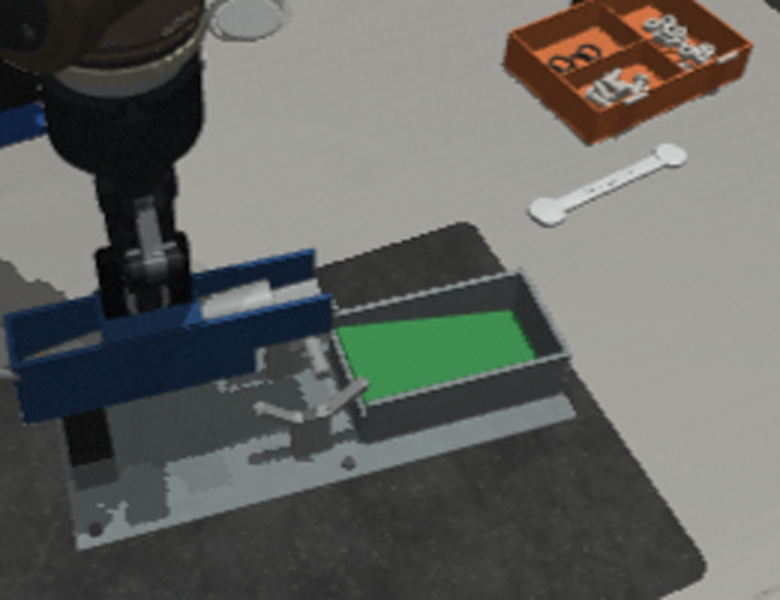

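```bash
python3 - <<'E'
import cv2
a=cv2.imread('pics/wrist3.png')[0:150,225:425]; cv2.imwrite('pics/w3z.png',cv2.resize(a,None,fx=4,fy=4,interpolation=cv2.INTER_CUBIC))
E
```

```text
(no output)
```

View pics/w3z.png

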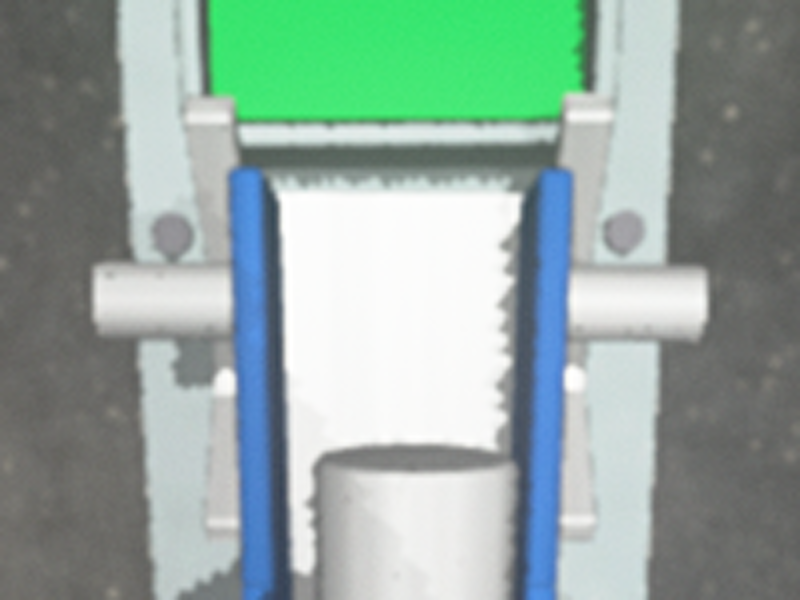

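```bash
python3 - <<'E'
from h import *
import pickle
W=pickle.load(open('f3.pkl','rb'))['wrist']
z4=lambda p:((p[0]+.5)/4-.5+225,(p[1]+.5)/4-.5)
P=[onz(W,z4(p),.0677) for p in [(185,98),(613,96),(206,530),(597,534)]]
m=sum(P)/4; print('fork mid',m, 'sep y',np.linalg.norm(P[0]-P[1]),np.linalg.norm(P[2]-P[3]),'len',np.linalg.norm(P[0]-P[2]),np.linalg.norm(P[1]-P[3]))
d=P[0]+P[1]-P[2]-P[3]; print('yaw',np.degrees(np.arctan2(d[1],d[0])))
z0=.1553-.0692+.0008
a,b=onz(W,z4((95,298)),z0+.016),onz(W,z4((707,302)),z0+.016)
print('rod',(a+b)/2,np.linalg.norm(a-b)); d=b-a; print('yaw',np.degrees(np.arctan2(d[1],d[0]))+90)
# plate edges
for r in [0,40,]: pass
L=onz(W,z4((118,0)),.0057),onz(W,z4((155,590)),.0057);R=onz(W,z4((680,0)),.0057),onz(W,z4((648,590)),.0057)
for A in (L,R): d=A[0]-A[1]; print('edge yaw',np.degrees(np.arctan2(d[1],d[0])))
u=np.radians(35.7);n=np.array([-np.sin(u),np.cos(u)])
print([ (x[:2]-m[:2])@n for x in L+R], 'rod lat',((a+b)/2-m)[:2]@n,'rod along',((a+b)/2-m)[:2]@np.array([np.cos(u),np.sin(u)]))
s=env.state();q=s['tcp_rot'];print('trough yaw from tcp',np.degrees(2*np.arctan2(q[1],q[0])))
E
```

```text
fork mid [ 0.71064198 -0.08755982  0.0677    ] sep y 0.06742601570748315 0.06797210782655104 len 0.06698065130356268 0.06795538753850476
yaw 36.075775915234516
rod [ 0.71240508 -0.08633753  0.1029    ] 0.08546561466443535
yaw 35.320349798061265
edge yaw 35.90958009693271
edge yaw 36.019618660729606
[np.float64(0.05512782280439008), np.float64(0.05470619381614087), np.float64(-0.05486441411110838), np.float64(-0.055507485243196084)] rod lat -3.624340872944701e-05 rod along 0.0021450421609121224
trough yaw from tcp 35.72167637297589
```

Emit:
{"method": "apply_moves", "body": {"series": [[-1, -0.7, -4, 0.2, 6], [0, 0, -8, 0, 6], [0, 0, -10, 0, 6], [0, 0, -10, 0, 6], [0, 0, -8, 0, 6], [0, 0, -4, 0, 6], [0, 0, -2, 0, 6], [0, 0, -1, 0, 6], [0, 0, 0, 0, 6]]}}

```text
clock: 8.9
position: [0.6375, -0.1397, 0.1085]
tcp_rot: [0.951, 0.308, 0.0, 0.0]
wrist_force: [0.6, 0.3, -8.7]
gripper_width: 0.0113
```

```bash
cat > st.py <<'E'
from h import *
s=env.state();print(s['clock'],s['position'].round(4),s['tcp_rot'].round(4),s['wrist_force'].round(2),s['wrist_torque'].round(3),round(s['gripper_width'],4))
E
python3 st.py
```

```text
8.9 [ 0.6375 -0.1397  0.1085] [9.514e-01 3.080e-01 2.000e-04 2.000e-04] [ 0.57  0.32 -8.73] [ 0.033  0.015 -0.059] 0.0113
```

Still hanging freely; go down in small steps.

Emit:
{"method": "apply_moves", "body": {"series": [[0, 0, -1, 0, 6], [0, 0, -1, 0, 6], [0, 0, -1, 0, 6], [0, 0, 0, 0, 6]]}}

```text
clock: 9.3
position: [0.6376, -0.1397, 0.1057]
tcp_rot: [0.951, 0.308, 0.0, 0.0]
wrist_force: [0.7, 0.3, -4.9]
gripper_width: 0.0112
```

Emit:
{"method": "apply_moves", "body": {"series": [[0, 0, -1, 0, 6], [0, 0, 0, 0, 6], [0, 0, 0, 0, 6]]}}

```text
clock: 9.6
position: [0.6378, -0.1398, 0.1056]
tcp_rot: [0.951, 0.308, 0.001, 0.001]
wrist_force: [-2.9, 0.8, 6.2]
gripper_width: 0.0109
```

```bash
python3 st.py; python3 - <<'E'
from h import *
for n in ['wrist','scene']: grab(n,n+'4.png')
a=cv2.imread('pics/wrist4.png')[0:150,225:425]; cv2.imwrite('pics/w4z.png',cv2.resize(a,None,fx=3,fy=3,interpolation=cv2.INTER_CUBIC))
n,o='scene',(220,170)
a=cv2.imread(f'pics/{n}4.png')[o[1]:o[1]+200,o[0]:o[0]+260]; cv2.imwrite(f'pics/{n}4z.png',cv2.resize(a,None,fx=3,fy=3,interpolation=cv2.INTER_CUBIC))
E
```

```text
9.6 [ 0.6378 -0.1398  0.1056] [9.514e-01 3.079e-01 7.000e-04 5.000e-04] [-2.92  0.84  6.19] [ 0.191  0.572 -0.042] 0.0109
```

View pics/w4z.png

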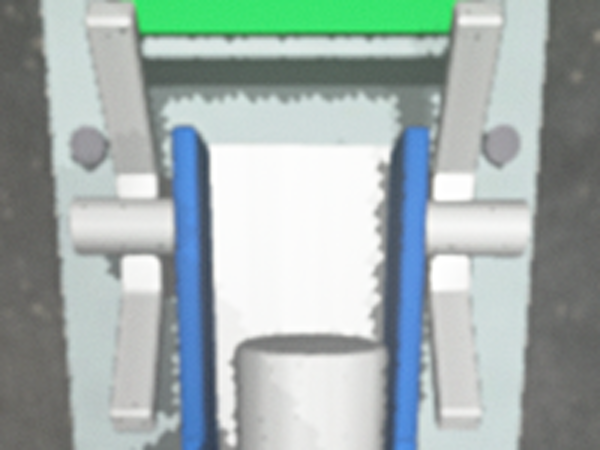

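View pics/scene4z.png

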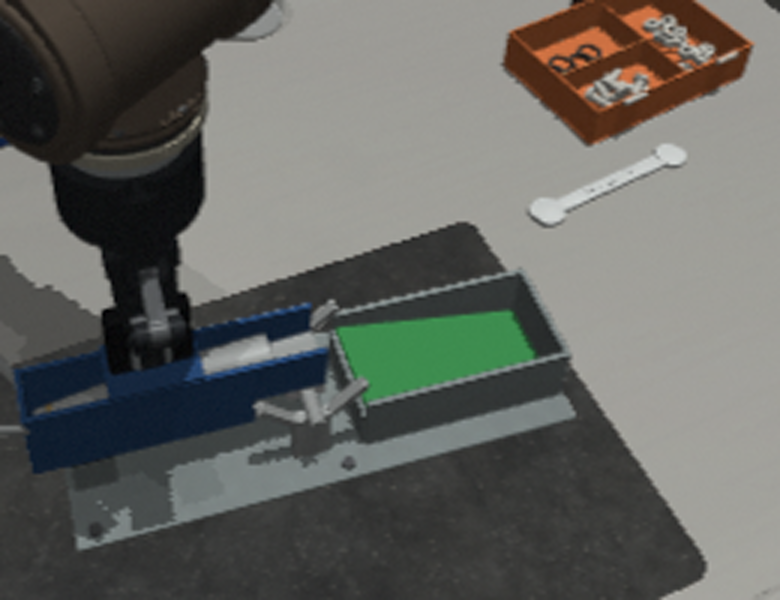

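Emit:
{"method": "apply_moves", "body": {"series": [[0, 0, 0.8, 0, 6], [0, 0, 0, 0, 20], [0, 0, 0, 0, 40], [0, 0, 0, 0, 60], [0, 0, 0, 0, 60], [0, 0, 0, 0, 60], [0, 0, 0, 0, 60], [0, 0, 10, 0, 60], [0, 0, 20, 0, 60], [0, 0, 25, 0, 60], [0, 0, 10, 0, 60], [0, 0, 0, 0, 60]]}}

```text
clock: 10.9
position: [0.6379, -0.1398, 0.1719]
tcp_rot: [0.951, 0.308, 0.001, 0.001]
wrist_force: [0.1, -0.6, -0.6]
gripper_width: 0.0603
```

```bash
python3 st.py; python3 - <<'E'
from h import *
import pickle
F={n:grab(n,n+'5.png') for n in ['wrist','scene']}
pickle.dump(F,open('f5.pkl','wb'))
n,o='scene',(150,170)
a=cv2.imread(f'pics/{n}5.png')[o[1]:o[1]+200,o[0]:o[0]+260]; cv2.imwrite(f'pics/{n}5z.png',cv2.resize(a,None,fx=3,fy=3,interpolation=cv2.INTER_CUBIC))
E
```

```text
10.9 [ 0.6379 -0.1398  0.1719] [9.514e-01 3.080e-01 1.200e-03 9.000e-04] [ 0.1  -0.58 -0.58] [-0.041  0.003  0.025] 0.0603
```

View pics/wrist5.png

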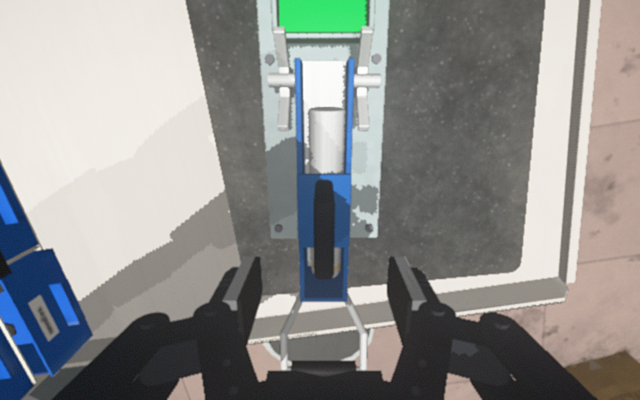

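View pics/scene5z.png

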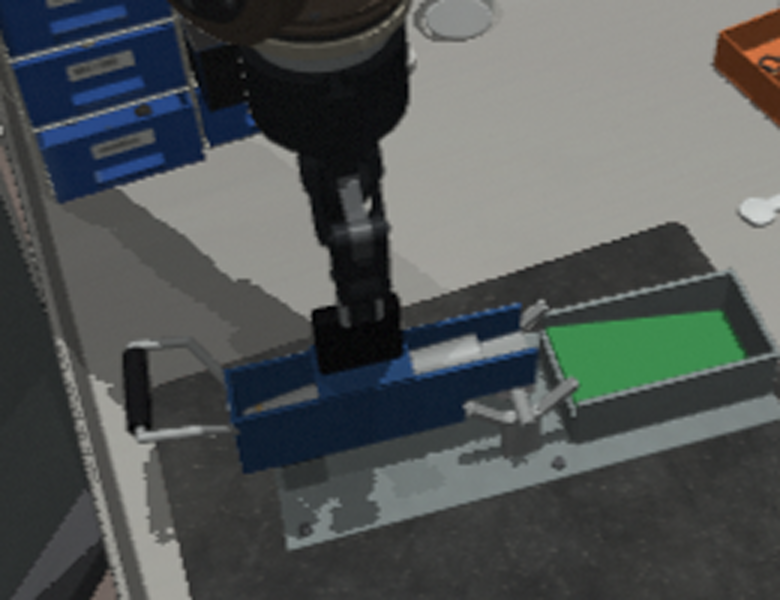

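Emit:
{"method": "apply_moves", "body": {"series": [[-5, -3, 5, 4, 40], [-9, -6, 5, 8.2, 40], [-10, -8, 0, 8.2, 40], [-10, -8, 0, 8.2, 40], [-10, -8, 0, 8.2, 40], [-10, -8, 0, 8.2, 40], [-10, -8, 0, 8.2, 40], [-10, -8, 0, 8.2, 40], [-10, -7, 0, 8.2, 40], [-9, -5, 0, 8.2, 40], [-7, -3.6, 0, 8.2, 40], [0, 0, 0, 4, 40], [0, 0, 0, 0, 40]]}}

```text
clock: 12.3
position: [0.5369, -0.2122, 0.179]
tcp_rot: [0.455, 0.891, 0.0, -0.001]
wrist_force: [0.5, -0.3, 0.5]
gripper_width: 0.04
```

```bash
python3 st.py; python3 - <<'E'
from h import *
import pickle
F={n:grab(n,n+'6.png') for n in ['wrist','scene','top']}
pickle.dump(F,open('f6.pkl','wb'))
for n in F: print(n,[(q['centre'],q['confidence']) for q in env.spot_point('tail_bar',n)[:2]],proj(F[n],(.5374,-.2124,.1137)))
for n in F: print(n,'pin_front',[(q['centre'],q['confidence']) for q in env.spot_point('pin_front',n)[:2]])
n,o='scene',(150,170)
a=cv2.imread(f'pics/{n}6.png')[o[1]:o[1]+200,o[0]:o[0]+260]; cv2.imwrite(f'pics/{n}6z.png',cv2.resize(a,None,fx=3,fy=3,interpolation=cv2.INTER_CUBIC))
E
```

```text
12.3 [ 0.5369 -0.2122  0.179 ] [ 0.4547  0.8906  0.     -0.0009] [ 0.53 -0.27  0.46] [-0.003  0.004 -0.008] 0.04
wrist [([325.1, 219.8], 0.66)] [325.85218212 218.12242712]
scene [([195.9, 298.9], 0.74)] [194.42623584 301.11998002]
top [([509.9, 254.4], 0.65)] [508.25520981 251.87747827]
wrist pin_front [([530.2, 203.0], 0.6)]
scene pin_front [([294.6, 292.2], 0.5)]
top pin_front [([451.6, 187.4], 0.63)]
```

View pics/wrist6.png

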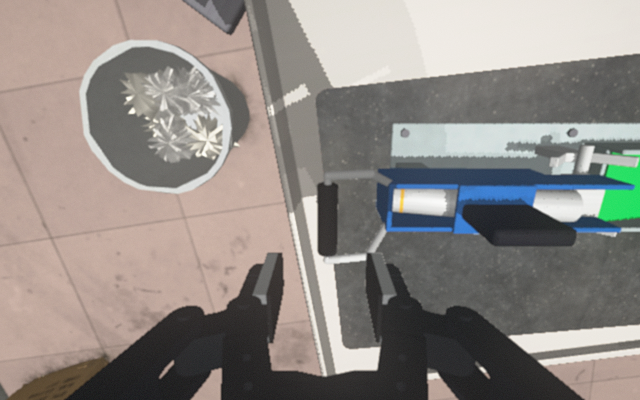

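View pics/scene6z.png

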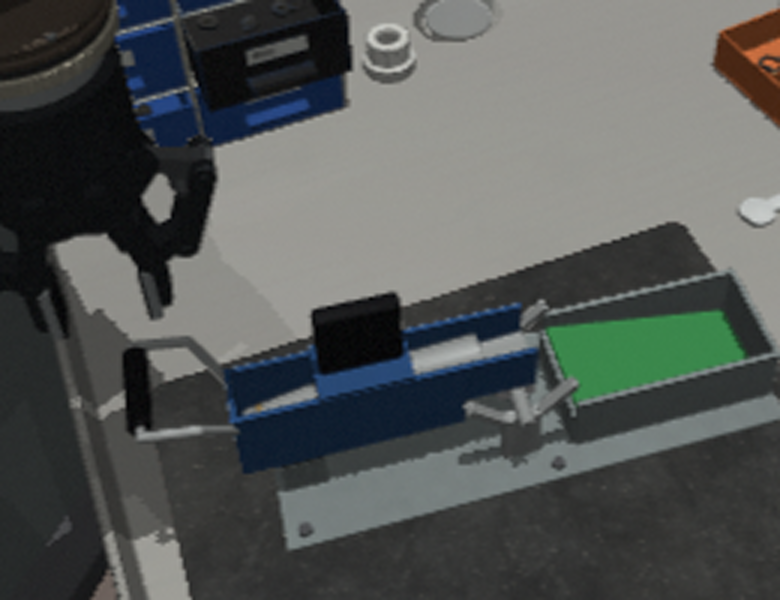

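View pics/top6.png

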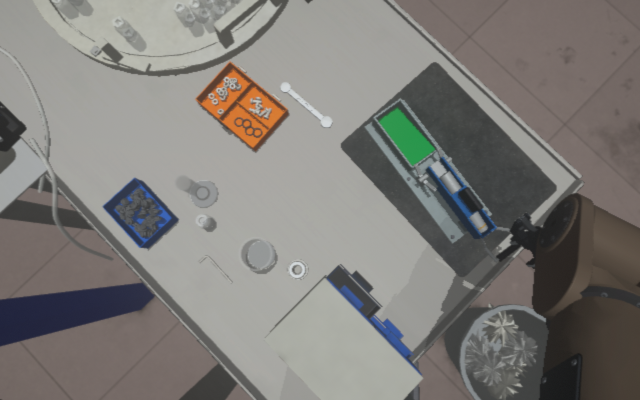

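Emit:
{"method": "apply_moves", "body": {"series": [[1.2, 0.4, -15, 0, 40], [0, 0, -25, 0, 40], [0, 0, -24, 0, 40], [0, 0, -14, 0, 40], [0, 0, -6, 0, 40], [0, 0, 0, 0, 40], [0, 0, 0, 0, 30], [0, 0, 0, 0, 20], [0, 0, 0, 0, 8], [0, 0, 0, 0, 8], [0, 0, 0, 0, 8], [0, 0, 0, 0, 8], [0, 0, 0, 0, 8]], "force": 40}}

```text
clock: 14.05
position: [0.5388, -0.2121, 0.0968]
tcp_rot: [0.455, 0.89, -0.0, 0.001]
wrist_force: [-0.2, -0.8, 5.6]
gripper_width: 0.0126
```

```bash
python3 st.py; python3 - <<'E'
from h import *
import pickle
F={n:grab(n,n+'7.png') for n in ['scene']}
n,o='scene',(150,170)
a=cv2.imread(f'pics/{n}7.png')[o[1]:o[1]+200,o[0]:o[0]+260]; cv2.imwrite(f'pics/{n}7z.png',cv2.resize(a,None,fx=3,fy=3,interpolation=cv2.INTER_CUBIC))
# arc table: rel to start
R=np.hypot(.213,.062);a0=np.arctan2(.062,.213);u=np.radians(35.9)
prev=(0,0)
for th in range(1,36):
    a=a0+np.radians(th); dx=(R*np.cos(a0)-R*np.cos(a))*1e3;dz=(R*np.sin(a)-R*np.sin(a0))*1e3
    print(th,'step', ((dx-prev[0])*np.cos(u)).round(2),((dx-prev[0])*np.sin(u)).round(2),(dz-prev[1]).round(2),'tot',(dx*np.cos(u)).round(1),(dx*np.sin(u)).round(1),dz.round(1)); prev=(dx,dz)
E
```

```text
14.05 [ 0.5388 -0.2121  0.0968] [ 4.550e-01  8.905e-01 -1.000e-04  6.000e-04] [-0.23 -0.76  5.61] [-0.132  0.165 -0.042] 0.0126
1 step 0.9 0.65 3.71 tot 0.9 0.7 3.7
2 step 0.96 0.69 3.69 tot 1.9 1.3 7.4
3 step 1.01 0.73 3.67 tot 2.9 2.1 11.1
4 step 1.06 0.77 3.64 tot 3.9 2.8 14.7
5 step 1.11 0.8 3.62 tot 5.0 3.6 18.3
6 step 1.16 0.84 3.6 tot 6.2 4.5 21.9
7 step 1.21 0.88 3.57 tot 7.4 5.4 25.5
8 step 1.26 0.91 3.54 tot 8.7 6.3 29.0
9 step 1.31 0.95 3.52 tot 10.0 7.2 32.6
10 step 1.36 0.99 3.49 tot 11.3 8.2 36.0
11 step 1.41 1.02 3.46 tot 12.8 9.2 39.5
12 step 1.46 1.06 3.43 tot 14.2 10.3 42.9
13 step 1.51 1.09 3.4 tot 15.7 11.4 46.3
14 step 1.56 1.13 3.36 tot 17.3 12.5 49.7
15 step 1.6 1.16 3.33 tot 18.9 13.7 53.0
16 step 1.65 1.19 3.29 tot 20.5 14.9 56.3
17 step 1.7 1.23 3.26 tot 22.2 16.1 59.6
18 step 1.74 1.26 3.22 tot 24.0 17.3 62.8
19 step 1.79 1.29 3.18 tot 25.8 18.6 66.0
20 step 1.83 1.33 3.14 tot 27.6 20.0 69.1
21 step 1.88 1.36 3.1 tot 29.5 21.3 72.2
22 step 1.92 1.39 3.06 tot 31.4 22.7 75.3
23 step 1.96 1.42 3.02 tot 33.3 24.1 78.3
24 step 2.0 1.45 2.98 tot 35.3 25.6 81.3
25 step 2.05 1.48 2.93 tot 37.4 27.1 84.2
26 step 2.09 1.51 2.89 tot 39.5 28.6 87.1
27 step 2.13 1.54 2.84 tot 41.6 30.1 89.9
28 step 2.17 1.57 2.8 tot 43.8 31.7 92.7
29 step 2.21 1.6 2.75 tot 46.0 33.3 95.5
30 step 2.25 1.63 2.7 tot 48.2 34.9 98.2
31 step 2.28 1.65 2.65 tot 50.5 36.6 100.8
32 step 2.32 1.68 2.6 tot 52.8 38.2 103.5
33 step 2.36 1.71 2.55 tot 55.2 40.0 106.0
34 step 2.39 1.73 2.5 tot 57.6 41.7 108.5
35 step 2.43 1.76 2.45 tot 60.0 43.4 111.0
```

View pics/scene7z.png

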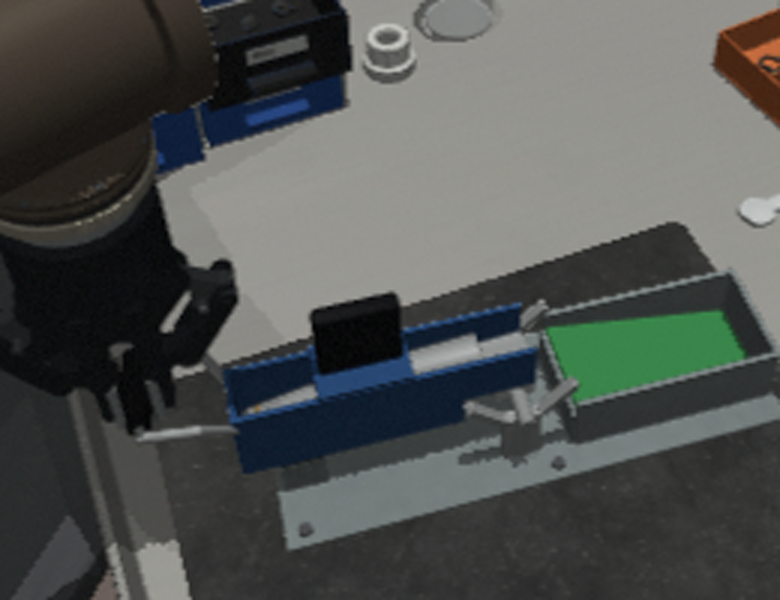

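Emit:
{"method": "apply_moves", "body": {"series": [[0.9, 0.7, 3.7, 0, 8], [1, 0.7, 3.7, 0, 8], [1, 0.7, 3.7, 0, 8], [1, 0.8, 3.6, 0, 8], [1.1, 0.8, 3.6, 0, 8], [1.2, 0.8, 3.6, 0, 8], [1.2, 0.9, 3.6, 0, 8], [1.3, 0.9, 3.5, 0, 8], [1.3, 0.9, 3.5, 0, 8], [1.3, 1, 3.5, 0, 8], [1.4, 1, 3.5, 0, 8], [1.5, 1.1, 3.4, 0, 8], [1.5, 1.1, 3.4, 0, 8], [1.6, 1.1, 3.4, 0, 8], [0, 0, 0, 0, 8], [0, 0, 0, 0, 8], [0, 0, 0, 0, 8]]}}

```text
clock: 15.8
position: [0.5557, -0.1994, 0.1457]
tcp_rot: [0.455, 0.89, 0.0, -0.0]
wrist_force: [-0.3, -0.1, -3.6]
gripper_width: 0.0127
```

```bash
cat > look.py <<'E'
from h import *
import sys
k=sys.argv[1]
s=env.state();print(s['clock'],s['position'].round(4),s['wrist_force'].round(2),s['wrist_torque'].round(3),round(s['gripper_width'],4))
grab('scene',f'scene{k}.png')
o=(150,170)
a=cv2.imread(f'pics/scene{k}.png')[o[1]:o[1]+150,o[0]:o[0]+260]; cv2.imwrite(f'pics/scene{k}z.png',cv2.resize(a,None,fx=3,fy=3,interpolation=cv2.INTER_CUBIC))
E
python3 look.py 8
```

```text
15.8 [ 0.5557 -0.1994  0.1457] [-0.34 -0.06 -3.65] [-0.036 -0.09  -0.04 ] 0.0127
```

View pics/scene8z.png

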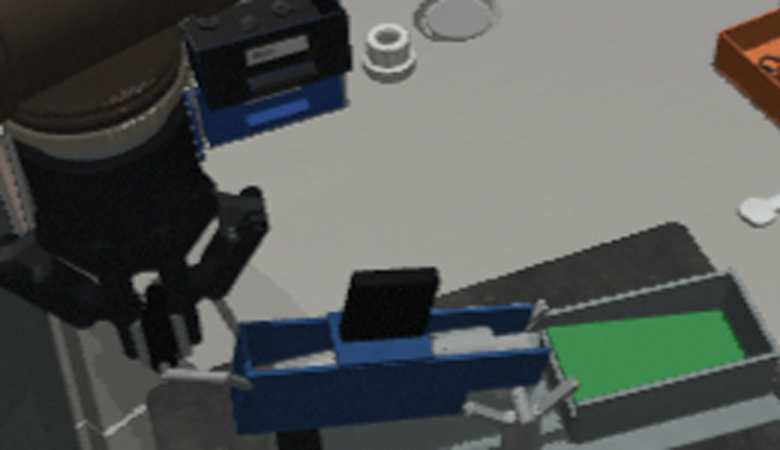

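Emit:
{"method": "apply_moves", "body": {"series": [[0.8, 0.6, 1.7, 0, 8], [0.8, 0.6, 1.6, 0, 8], [0.8, 0.6, 1.7, 0, 8], [0.8, 0.6, 1.6, 0, 8], [0, 0, 0, 0, 8], [0, 0, 0, 0, 8], [0, 0, 0, 0, 8], [0, 0, 0, 0, 8]]}}

```text
clock: 16.65
position: [0.559, -0.197, 0.1524]
tcp_rot: [0.455, 0.89, 0.0, -0.0]
wrist_force: [-0.5, 0.2, -4.0]
gripper_width: 0.0126
```

```bash
python3 look.py 16
```

```text
16.65 [ 0.559  -0.197   0.1524] [-0.49  0.16 -4.01] [-0.011 -0.062 -0.051] 0.0126
```

Emit:
{"method": "apply_moves", "body": {"series": [[0.8, 0.6, 1.7, 0, 8], [0.9, 0.6, 1.6, 0, 8], [0, 0, 0, 0, 8], [0, 0, 0, 0, 8], [0, 0, 0, 0, 8], [0, 0, 0, 0, 8]]}}

```text
clock: 17.3
position: [0.5607, -0.1958, 0.1557]
tcp_rot: [0.455, 0.891, 0.0, -0.0]
wrist_force: [0.7, 0.1, -3.8]
gripper_width: 0.0127
```

```bash
python3 look.py 17
```

```text
17.3 [ 0.5607 -0.1958  0.1557] [ 0.66  0.12 -3.8 ] [-0.078  0.042 -0.041] 0.0127
```

View pics/scene17z.png

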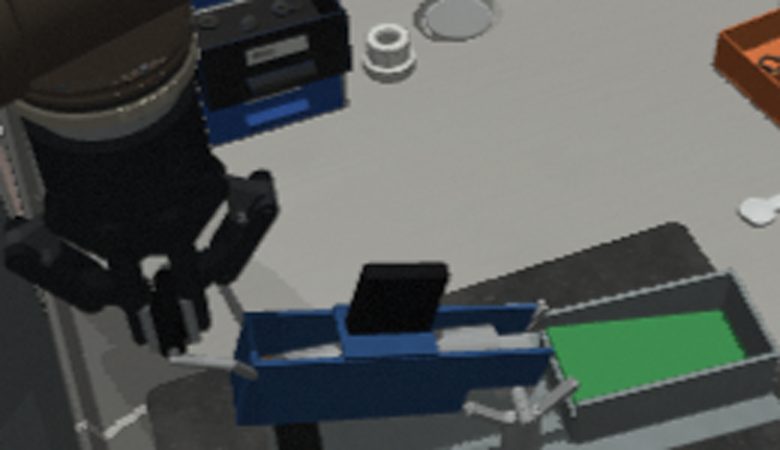

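Emit:
{"method": "apply_moves", "body": {"series": [[0.9, 0.6, 1.6, 0, 8], [0.9, 0.7, 1.6, 0, 8], [0, 0, 0, 0, 8], [0, 0, 0, 0, 8], [0, 0, 0, 0, 8], [0, 0, 0, 0, 8], [0, 0, 0, 0, 8]]}}

```text
clock: 18.05
position: [0.5626, -0.1945, 0.1589]
tcp_rot: [0.455, 0.89, 0.0, -0.0]
wrist_force: [0.0, -0.1, -2.4]
gripper_width: 0.0124
```

```bash
python3 look.py 18
```

```text
18.05 [ 0.5626 -0.1945  0.1589] [ 0.01 -0.06 -2.38] [-0.058  0.072  0.008] 0.0124
```

View pics/scene18z.png

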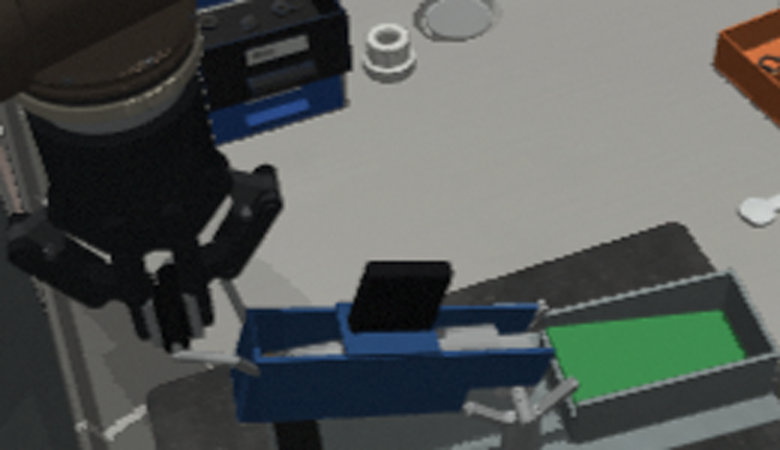

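Emit:
{"method": "apply_moves", "body": {"series": [[0.9, 0.6, 1.6, 0, 8], [0.9, 0.7, 1.6, 0, 8], [0, 0, 0, 0, 8], [0, 0, 0, 0, 8], [0, 0, 0, 0, 8], [0, 0, 0, 0, 8], [0, 0, 0, 0, 8]]}}

```text
clock: 18.8
position: [0.5644, -0.1932, 0.1621]
tcp_rot: [0.455, 0.89, 0.0, 0.0]
wrist_force: [-0.3, 1.8, -3.5]
gripper_width: 0.0123
```

```bash
python3 look.py 19
```

```text
18.8 [ 0.5644 -0.1932  0.1621] [-0.28  1.84 -3.46] [ 0.007 -0.09  -0.035] 0.0123
```

View pics/scene19z.png

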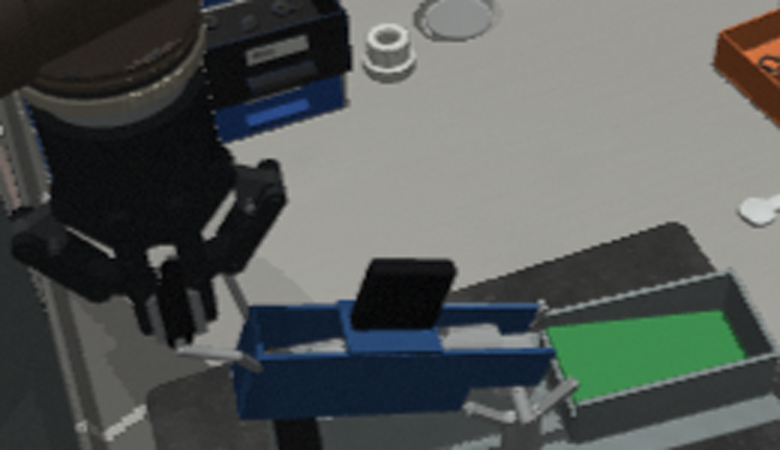

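Emit:
{"method": "apply_moves", "body": {"series": [[0.9, 0.7, 1.6, 0, 8], [0.9, 0.7, 1.6, 0, 8], [0, 0, 0, 0, 8], [0, 0, 0, 0, 8], [0, 0, 0, 0, 8], [0, 0, 0, 0, 8], [0, 0, 0, 0, 8]]}}

```text
clock: 19.55
position: [0.5662, -0.1918, 0.1653]
tcp_rot: [0.455, 0.89, 0.0, 0.0]
wrist_force: [0.1, 1.0, -3.9]
gripper_width: 0.012
```

```bash
python3 look.py 20
```

```text
19.55 [ 0.5662 -0.1918  0.1653] [ 0.07  0.99 -3.89] [-0.037 -0.034 -0.015] 0.012
```

View pics/scene20z.png

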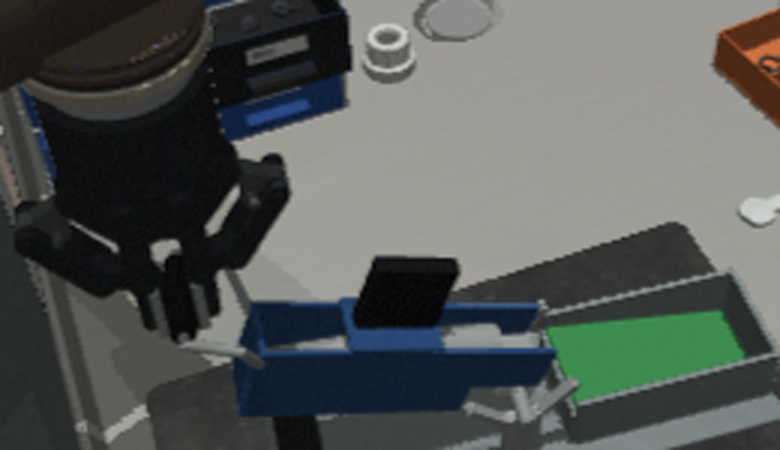

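Emit:
{"method": "apply_moves", "body": {"series": [[0.9, 0.7, 1.6, 0, 8], [1, 0.7, 1.5, 0, 8], [0, 0, 0, 0, 8], [0, 0, 0, 0, 8], [0, 0, 0, 0, 8], [0, 0, 0, 0, 8], [0, 0, 0, 0, 8]]}}

```text
clock: 20.3
position: [0.568, -0.1904, 0.1684]
tcp_rot: [0.455, 0.89, 0.0, -0.0]
wrist_force: [0.5, -0.6, -3.2]
gripper_width: 0.0124
```

```bash
python3 look.py 21
```

```text
20.3 [ 0.568  -0.1904  0.1684] [ 0.52 -0.64 -3.25] [-0.059  0.035  0.007] 0.0124
```

View pics/scene21z.png

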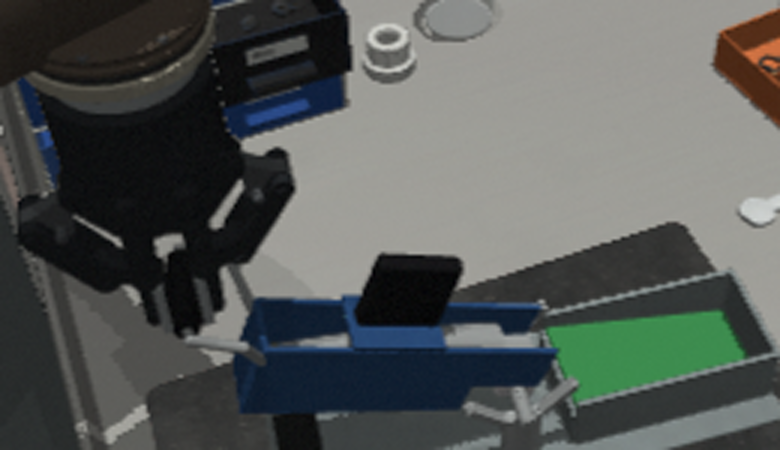

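```bash
cat > look2.py <<'E'
from h import *
import sys
k=sys.argv[1]
s=env.state();print(s['clock'],s['position'].round(4),s['wrist_force'].round(2),s['wrist_torque'].round(3),round(s['gripper_width'],4))
grab('scene',f'scene{k}.png')
o=(260,250)
a=cv2.imread(f'pics/scene{k}.png')[o[1]:o[1]+65,o[0]:o[0]+100]; cv2.imwrite(f'pics/scene{k}z.png',cv2.resize(a,None,fx=5,fy=5,interpolation=cv2.INTER_CUBIC))
E
```

Emit:
{"method": "apply_moves", "body": {"series": [[1, 0.7, 1.6, 0, 8], [0.9, 0.7, 1.5, 0, 8], [0, 0, 0, 0, 8], [0, 0, 0, 0, 8], [0, 0, 0, 0, 8], [0, 0, 0, 0, 8], [0, 0, 0, 0, 8]]}}

```text
clock: 21.05
position: [0.57, -0.189, 0.1715]
tcp_rot: [0.455, 0.89, 0.0, 0.0]
wrist_force: [-0.1, 0.1, -3.6]
gripper_width: 0.0129
```

```bash
python3 look2.py 22
```

```text
21.05 [ 0.57   -0.189   0.1715] [-0.08  0.15 -3.65] [ 0.004 -0.106 -0.038] 0.0129
```

View pics/scene22z.png

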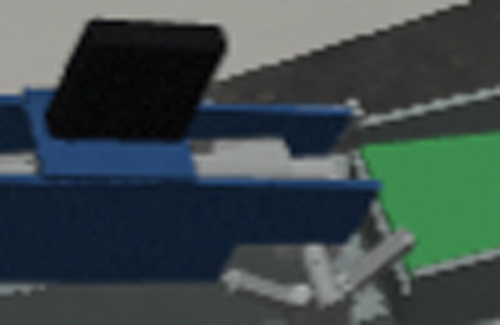

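Emit:
{"method": "apply_moves", "body": {"series": [[1, 0.7, 1.5, 0, 8], [0.9, 0.7, 1.5, 0, 8], [0, 0, 0, 0, 8], [0, 0, 0, 0, 8], [0, 0, 0, 0, 8], [0, 0, 0, 0, 8], [0, 0, 0, 0, 8]]}}

```text
clock: 21.8
position: [0.5719, -0.1876, 0.1745]
tcp_rot: [0.455, 0.89, 0.0, 0.0]
wrist_force: [-0.3, 0.0, -3.5]
gripper_width: 0.0124
```

```bash
python3 look2.py 23
```

```text
21.8 [ 0.5719 -0.1876  0.1745] [-0.25  0.02 -3.54] [-0.046 -0.025  0.013] 0.0124
```

View pics/scene23z.png

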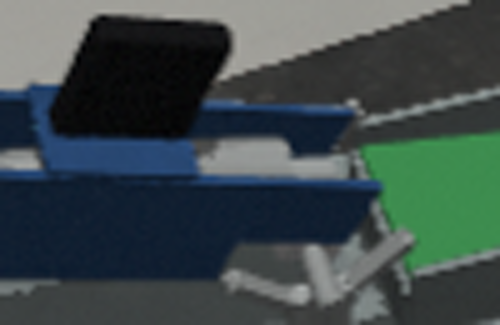

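Emit:
{"method": "apply_moves", "body": {"series": [[1, 0.7, 1.5, 0, 8], [1, 0.7, 1.5, 0, 8], [0, 0, 0, 0, 8], [0, 0, 0, 0, 8], [0, 0, 0, 0, 8], [0, 0, 0, 0, 8], [0, 0, 0, 0, 8]]}}

```text
clock: 22.55
position: [0.5738, -0.1862, 0.1775]
tcp_rot: [0.455, 0.89, 0.0, -0.0]
wrist_force: [0.1, 0.6, -4.1]
gripper_width: 0.0125
```

```bash
python3 look2.py 24
```

```text
22.55 [ 0.5738 -0.1862  0.1775] [ 0.06  0.65 -4.13] [-0.003 -0.008 -0.031] 0.0125
```

View pics/scene24z.png

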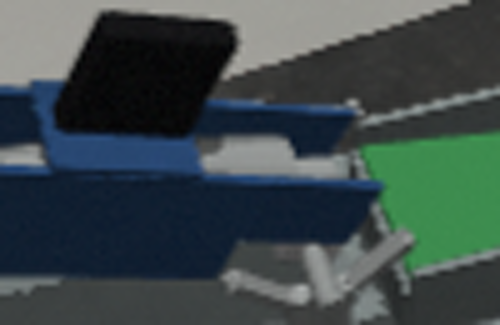

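Emit:
{"method": "apply_moves", "body": {"series": [[1, 0.8, 1.5, 0, 8], [1, 0.7, 1.4, 0, 8], [0, 0, 0, 0, 8], [0, 0, 0, 0, 8], [0, 0, 0, 0, 8], [0, 0, 0, 0, 8], [0, 0, 0, 0, 8]]}}

```text
clock: 23.3
position: [0.5759, -0.1847, 0.1804]
tcp_rot: [0.455, 0.89, 0.0, 0.0]
wrist_force: [-0.2, -0.7, -4.0]
gripper_width: 0.0124
```

```bash
python3 look2.py 25
```

```text
23.3 [ 0.5759 -0.1847  0.1804] [-0.18 -0.74 -3.96] [ 0.016 -0.061 -0.02 ] 0.0124
```

View pics/scene25z.png

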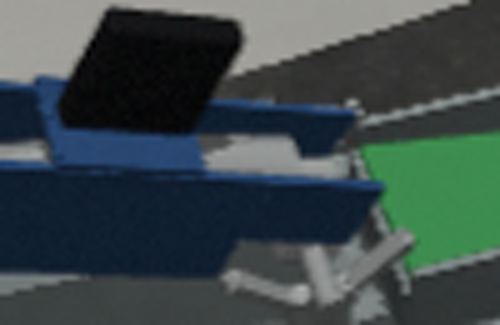

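Emit:
{"method": "apply_moves", "body": {"series": [[1, 0.8, 1.5, 0, 8], [1.1, 0.7, 1.4, 0, 8], [0, 0, 0, 0, 8], [0, 0, 0, 0, 8], [0, 0, 0, 0, 8], [0, 0, 0, 0, 8], [0, 0, 0, 0, 8]]}}

```text
clock: 24.05
position: [0.5779, -0.1832, 0.1833]
tcp_rot: [0.455, 0.89, 0.0, 0.0]
wrist_force: [0.1, 0.2, -3.0]
gripper_width: 0.0124
```

```bash
python3 look2.py 26
```

```text
24.05 [ 0.5779 -0.1832  0.1833] [ 0.08  0.19 -3.03] [-0.034  0.022  0.019] 0.0124
```

View pics/scene26z.png

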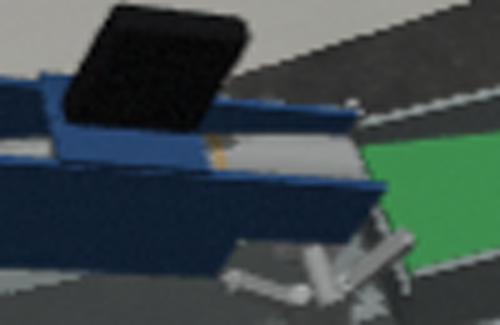

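Emit:
{"method": "apply_moves", "body": {"series": [[1, 0.8, 1.4, 0, 8], [1.1, 0.8, 1.4, 0, 8], [0, 0, 0, 0, 8], [0, 0, 0, 0, 8], [0, 0, 0, 0, 8], [0, 0, 0, 0, 8], [0, 0, 0, 0, 8]]}}

```text
clock: 24.8
position: [0.58, -0.1816, 0.1861]
tcp_rot: [0.455, 0.89, 0.0, -0.0]
wrist_force: [-0.3, 0.5, -3.8]
gripper_width: 0.0124
```

```bash
python3 look2.py 27
```

```text
24.8 [ 0.58   -0.1816  0.1861] [-0.31  0.5  -3.76] [-0.089  0.063 -0.003] 0.0124
```

View pics/scene27z.png

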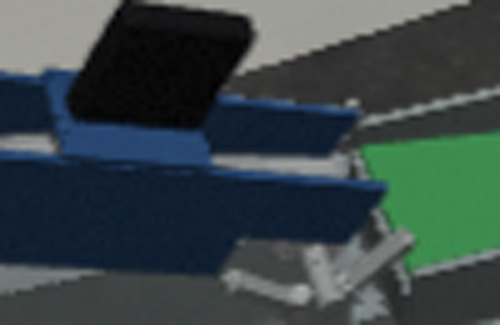

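Emit:
{"method": "apply_moves", "body": {"series": [[0, 0, 0, 0, 8], [0, 0, 0, 0, 8], [0, 0, 0, 0, 8], [0, 0, 0, 0, 8], [0, 0, 0, 0, 8]]}}

```text
clock: 25.35
position: [0.5801, -0.1816, 0.1861]
tcp_rot: [0.455, 0.89, 0.0, 0.0]
wrist_force: [-0.1, -0.3, -2.4]
gripper_width: 0.0125
```

```bash
python3 look.py 28; python3 - <<'E'
from h import *
T=grab('top','top28.png')
a=cv2.imread('pics/top28.png')[70:270,360:620]; cv2.imwrite('pics/top28z.png',cv2.resize(a,None,fx=3,fy=3,interpolation=cv2.INTER_CUBIC))
E
```

```text
25.35 [ 0.5801 -0.1816  0.1861] [-0.07 -0.28 -2.37] [-0.1    0.032 -0.009] 0.0125
```

View pics/scene28z.png

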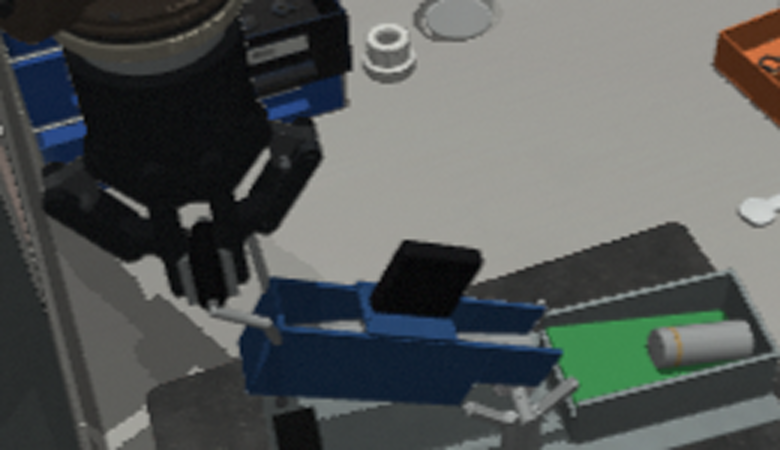

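View pics/top28z.png

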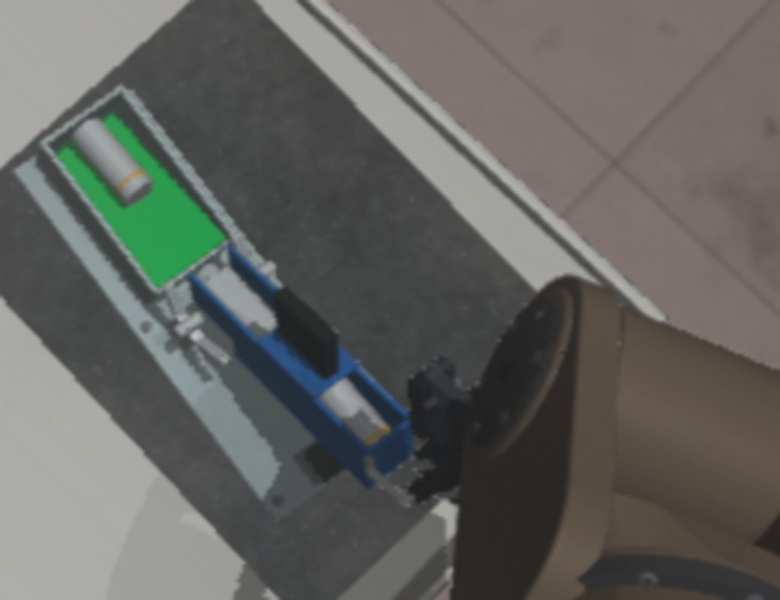

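Emit:
{"method": "apply_moves", "body": {"series": [[0, 0, 0, 0, 8], [-1.1, -0.8, -1.4, 0, 8], [-2.1, -1.5, -2.9, 0, 8], [-2.1, -1.5, -2.9, 0, 8], [-2, -1.5, -2.9, 0, 8], [-2, -1.5, -3, 0, 8], [-2, -1.4, -3, 0, 8], [-1.9, -1.4, -3.1, 0, 8], [-1.9, -1.4, -3.1, 0, 8], [-1.8, -1.3, -3.1, 0, 8], [-1.8, -1.3, -3.2, 0, 8], [-1.7, -1.3, -3.2, 0, 8], [-1.7, -1.2, -3.3, 0, 8], [-1.6, -1.2, -3.3, 0, 8], [-1.6, -1.2, -3.3, 0, 8], [-1.6, -1.1, -3.4, 0, 8], [-1.5, -1.1, -3.4, 0, 8], [-1.5, -1.1, -3.4, 0, 8], [0, 0, 0, 0, 8]]}}

```text
clock: 27.35
position: [0.5499, -0.2034, 0.1337]
tcp_rot: [0.455, 0.89, 0.0, -0.0]
wrist_force: [-0.2, 0.1, -2.8]
gripper_width: 0.0126
```

```bash
python3 st.py; python3 - <<'E'
import numpy as np
R=np.hypot(.213,.062);a0=np.arctan2(.062,.213);u=np.radians(35.9)
from plant import env
p=env.state()['position']
# current angle using z rise
z=p[2]-.0968
th=np.degrees(np.arcsin((z+R*np.sin(a0))/R)-a0);a=a0+np.radians(th)
dx=(R*np.cos(a0)-R*np.cos(a))*1e3
print(th,'model dx',dx,'actual dx',((p[0]-.5388)*np.cos(u)+(p[1]+.2121)*np.sin(u))*1e3,'lat',(-(p[0]-.5388)*np.sin(u)+(p[1]+.2121)*np.cos(u))*1e3)
E
```

```text
27.35 [ 0.5499 -0.2034  0.1337] [ 4.551e-01  8.904e-01  1.000e-04 -3.000e-04] [-0.19  0.14 -2.81] [-0.093 -0.01  -0.021] 0.0126
10.25765054301985 model dx 14.445040496390614 actual dx 14.05084375859372 lat 0.534939087846774
```

Tracks the arc well (10.3° left); lower the rest gently.

Emit:
{"method": "apply_moves", "body": {"series": [[-1.4, -1, -3.5, 0, 8], [-1.4, -1, -3.5, 0, 8], [-1.3, -1, -3.5, 0, 8], [-1.3, -0.9, -3.5, 0, 8], [-1.2, -0.9, -3.6, 0, 8], [-1.1, -0.8, -3.6, 0, 8], [-1.1, -0.8, -3.6, 0, 8], [-1, -0.7, -3.6, 0, 8], [-0.5, -0.4, -2, 0, 8], [-0.4, -0.3, -1.5, 0, 8], [-0.2, -0.2, -1, 0, 8], [0, 0, 0, 0, 8], [0, 0, 0, 0, 8]]}}

```text
clock: 28.65
position: [0.5393, -0.2113, 0.1014]
tcp_rot: [0.455, 0.891, 0.0, 0.0]
wrist_force: [-0.0, 0.9, -3.5]
gripper_width: 0.0126
```

```bash
python3 st.py
```

```text
28.65 [ 0.5393 -0.2113  0.1014] [4.550e-01 8.905e-01 0.000e+00 1.000e-04] [-0.04  0.89 -3.46] [-0.035  0.064  0.028] 0.0126
```

Emit:
{"method": "apply_moves", "body": {"series": [[-0.4, -0.2, -1.5, 0, 8], [-0.2, -0.2, -1, 0, 8], [-0.2, -0.2, -1, 0, 8], [-0.1, -0.1, -0.5, 0, 8], [0, 0, 0, 0, 8], [0, 0, 0, 0, 8]]}}

```text
clock: 29.25
position: [0.5384, -0.2121, 0.0973]
tcp_rot: [0.455, 0.891, 0.0, 0.0]
wrist_force: [-0.6, 0.6, -2.4]
gripper_width: 0.0127
```

```bash
python3 look.py 30
```

```text
29.25 [ 0.5384 -0.2121  0.0973] [-0.63  0.6  -2.4 ] [-0.037  0.02  -0.011] 0.0127
```

View pics/scene30z.png

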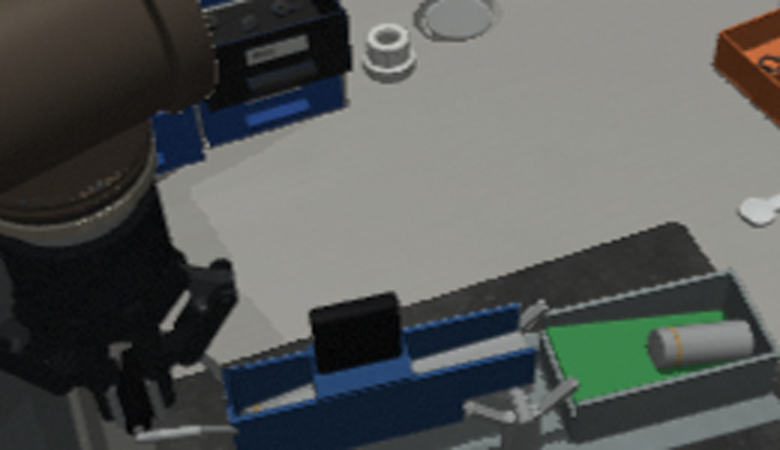

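Nearly on the rest; ease down until the load is gone.

Emit:
{"method": "apply_moves", "body": {"series": [[0, 0, -0.5, 0, 8], [0, 0, -0.3, 0, 8], [0, 0, 0, 0, 8], [0, 0, 0, 0, 8]]}}

```text
clock: 29.7
position: [0.5384, -0.2122, 0.0969]
tcp_rot: [0.455, 0.891, -0.0, 0.0]
wrist_force: [-3.1, -1.1, 5.2]
gripper_width: 0.0125
```

Emit:
{"method": "apply_moves", "body": {"series": [[0, 0, -0.5, 0, 8], [0, 0, 0, 0, 8], [0, 0, 0, 0, 8]]}}

```text
clock: 30.0
position: [0.5385, -0.2123, 0.0963]
tcp_rot: [0.455, 0.89, -0.0, 0.0]
wrist_force: [-2.4, -1.0, 5.2]
gripper_width: 0.0126
```

Emit:
{"method": "apply_moves", "body": {"series": [[0, 0, 0.5, 0, 12], [0, 0, 0, 0, 20], [0, 0, 0, 0, 28], [0, 0, 0, 0, 38], [0, 0, 0, 0, 38], [0, 0, 0, 0, 38], [0, 0, 0, 0, 38], [0, 0, 8, 0, 38], [0, 0, 15, 0, 38], [0, 0, 25, 0, 38], [0, 0, 25, 0, 38], [0, 0, 20, 0, 38], [0, 0, 8, 0, 38], [0, 0, 0, 0, 38], [0, 0, 0, 0, 38]]}}

```text
clock: 31.5
position: [0.5381, -0.2119, 0.1969]
tcp_rot: [0.455, 0.89, 0.0, -0.0]
wrist_force: [-0.1, 0.4, -1.0]
gripper_width: 0.038
```

```bash
python3 look.py 31; python3 - <<'E'
from h import *
import pickle
F={n:grab(n,n+'31.png') for n in ['wrist','top','scene']}
pickle.dump(F,open('f31.pkl','wb'))
a=cv2.imread('pics/top31.png')[70:270,340:600]; cv2.imwrite('pics/top31z.png',cv2.resize(a,None,fx=3,fy=3,interpolation=cv2.INTER_CUBIC))
E
```

```text
31.5 [ 0.5381 -0.2119  0.1969] [-0.09  0.4  -0.97] [0.005 0.052 0.004] 0.038
```

View pics/scene31z.png

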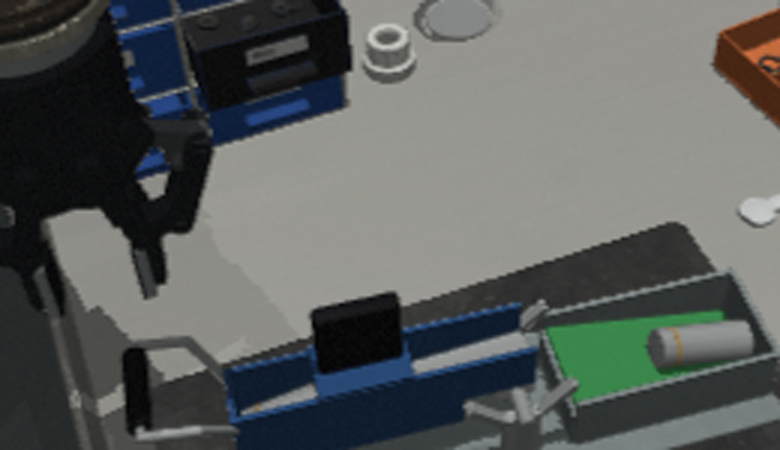

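View pics/top31z.png

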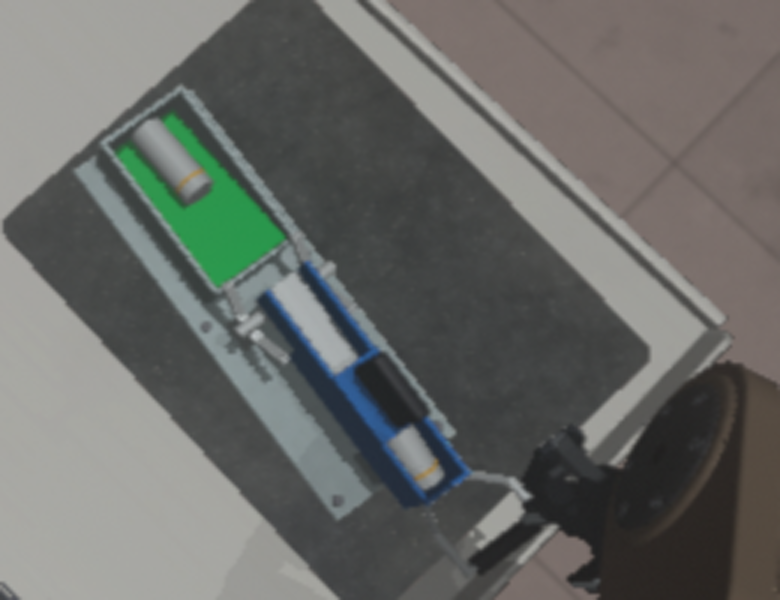

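View pics/wrist31.png

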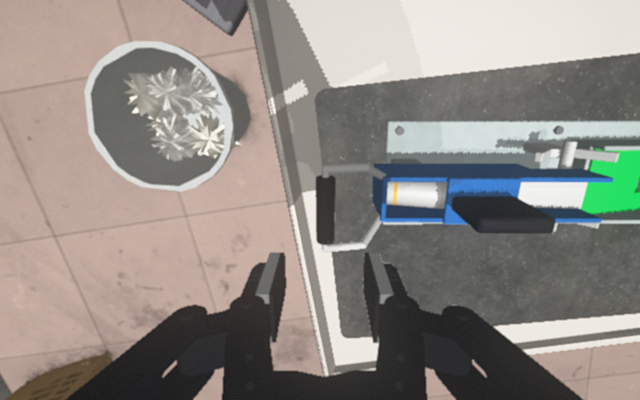

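```bash
python3 -c "
from plant import env
print(env.hand_in(), env.state()['clock'])"
```

```text
the job is handed in; nothing more can be done
the job is handed in; nothing more can be done
```

I finished the job and handed it in at about 32 s of the 72 s allowed; the hand-in returned no verdict.

- **Placing the trough:** I carried it level by its top grip and set its rod in both fork notches with its tail on the rest. The pictures showed it seated and centred before I let go.
- **Tipping:** I raised the tail by its bar about 1° at a time. The wrist force was too noisy (±0.5 N or more) to feel the 0.5–0.8 N drop, so I judged the slide from the scene camera. The front pin moved at a tilt of about 25–26° and was gone from the trough by about 26.5°. I held it there until the camera showed the pin in the tray.
- **Lowering:** I brought the tail back down the same arc to the rest, then let go and raised the hand clear.

The last pictures show:
- The trough is level and looks just as it did before tipping, with the visible fork still holding the rod.
- The front pin lies at the far end of the tray.
- The rear pin is in its place.
- The hand is about 0.1 m above where it held the bar, with only residual force on the wrist.

The bystanders were not disturbed as far as the pictures show, but I did not measure their positions again at the end.

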